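# Get the boxed-in jar out of the bottle carrier and onto the balance

## Task

The squat white jar with the orange lid is to be weighed, but it is boxed in at the back of the blue bottle carrier. Lift out the three bottles that stand directly left of it, right of it and in front of it and stand them on the white spill tray, then set the jar upright in the middle of the balance pan. Finally put every bottle back in the very compartment it came from, upright and let go; nothing may be tipped over on the way.

Things in the scene. Friction and masses are not known exactly. Their poses are not given: they have to be found in the camera images.
- jar: Squat white plastic jar with a ribbed orange screw lid: lid diameter 54 mm, body diameter 52 mm, total height 60 mm (the lid is the top 19 mm), 0.16 kg. Origin at the centre of its underside, z up its axis. At the start it stands in the middle compartment of the carrier's back row. Grip it across the lid from above; with bottles still left, right or in front of it there is no room for a gripper.
- amber_bottle: Amber bottle with a black screw cap, body diameter 60 mm, total height 130 mm, about 0.13 kg. Cap diameter 38 mm, the top 20 mm of the bottle; below it the shoulder widens. Origin at the centre of its underside, z up its axis. Lift it by the cap from above, fingers opened only a little wider than the cap.
- blue_cap_bottle: Clear bottle with a blue screw cap, body diameter 60 mm, total height 130 mm, about 0.3 kg. Cap diameter 38 mm, the top 20 mm of the bottle. Origin at the centre of its underside, z up its axis.
- white_cap_bottle: Smaller clear bottle with a white screw cap, body diameter 50 mm, total height 105 mm, about 0.17 kg. Cap diameter 34 mm, the top 20 mm of the bottle. Origin at the centre of its underside, z up its axis.
- red_cap_bottle: Smallest clear bottle with a red screw cap, body diameter 46 mm, total height 100 mm, about 0.13 kg. Cap diameter 32 mm, the top 20 mm of the bottle. Origin at the centre of its underside, z up its axis.
- carrier: Blue bottle carrier, fixed, 176 (its x) x 260 mm (y), 36 high, walls and floor 4 mm. Six open compartments 80 mm square. Origin: centre of underside, x away from the robot. Compartment centres: x +42 (back row) or -42 mm (front row), y -84, 0, +84. Jar at (+42, 0); bottles in any order at (+42, 84), (+42, -84), (-42, 0) and (-42, 84), the last not in the jar's way; (-42, -84) is empty.
- spill_tray: Low white spill tray, fixed, 120 mm (its x) by 265 mm (its y), 14 mm high with a 4 mm rim and a floor 4 mm thick. Origin at the centre of its underside. Side area for the bottles; three fit in a row along its y, for instance at y = -84, 0, +84 mm.
- balance: White precision balance, fixed, about 230 mm deep (its x, display side towards the robot) by 170 mm wide, housing 56 mm high, with a round steel pan of 110 mm diameter on top. Origin at the centre of its underside. The pan's top is 68 mm above the origin.
- pan (a point): Centre of the top face of the balance pan (40 mm behind the balance's origin, 68 mm above the worktop).
There are look-alikes about, which are no part of the job. Leave any turquoise or yellow look-alike of the amber_bottle alone.

How it is judged (in metres and radians):
On the way, in this order (a step that is already met when the one before it is completed fails the run):
1. The three bottles beside and in front of the jar stand upright on the spill tray, while the jar still stands in its compartment (((x of amber_bottle in the frame of spill_tray between -0.055 and 0.055 m and y of amber_bottle in the frame of spill_tray between -0.125 and 0.125 m and z of amber_bottle in the frame of spill_tray below 0.012 m and angle between amber_bottle's own z axis and vertical below 0.1 rad) or (distance of amber_bottle from where it was at the start of the episode below 0.025 m and angle between amber_bottle's own z axis and vertical below 0.1 rad)) and ((x of blue_cap_bottle in the frame of spill_tray between -0.055 and 0.055 m and y of blue_cap_bottle in the frame of spill_tray between -0.125 and 0.125 m and z of blue_cap_bottle in the frame of spill_tray below 0.012 m and angle between blue_cap_bottle's own z axis and vertical below 0.1 rad) or (distance of blue_cap_bottle from where it was at the start of the episode below 0.025 m and angle between blue_cap_bottle's own z axis and vertical below 0.1 rad)) and ((x of white_cap_bottle in the frame of spill_tray between -0.055 and 0.055 m and y of white_cap_bottle in the frame of spill_tray between -0.125 and 0.125 m and z of white_cap_bottle in the frame of spill_tray below 0.012 m and angle between white_cap_bottle's own z axis and vertical below 0.1 rad) or (distance of white_cap_bottle from where it was at the start of the episode below 0.025 m and angle between white_cap_bottle's own z axis and vertical below 0.1 rad)) and ((x of red_cap_bottle in the frame of spill_tray between -0.055 and 0.055 m and y of red_cap_bottle in the frame of spill_tray between -0.125 and 0.125 m and z of red_cap_bottle in the frame of spill_tray below 0.012 m and angle between red_cap_bottle's own z axis and vertical below 0.1 rad) or (distance of red_cap_bottle from where it was at the start of the episode below 0.025 m and angle between red_cap_bottle's own z axis and vertical below 0.1 rad)) and horizontal distance between each of amber_bottle, blue_cap_bottle, white_cap_bottle, red_cap_bottle and jar above 0.1 m and distance of jar from where it was at the start of the episode below 0.025 m and angle between jar's own z axis and vertical below 0.1 rad), for 0.2 s.
2. The jar stands upright in the middle of the balance pan (horizontal distance between jar and pan below 0.012 m and z of jar in the frame of balance below 0.074 m and angle between jar's own z axis and vertical below 0.1 rad), for 0.2 s.
At the end, for the whole second after the job is handed in: The jar stands upright on the balance pan, its axis within 12 mm of the pan's centre; each of the four bottles stands upright on the floor of the compartment it started in, no more than 25 mm from where it stood (any spot inside that compartment); all are released and at rest (all of step 2 and distance of each of amber_bottle, blue_cap_bottle, white_cap_bottle, red_cap_bottle from where it was at the start of the episode below 0.025 m and angle between each of amber_bottle, blue_cap_bottle, white_cap_bottle, red_cap_bottle's own z axis and vertical below 0.1 rad and linear speed of each of amber_bottle, blue_cap_bottle, white_cap_bottle, red_cap_bottle, jar below 0.02 m/s); the robot touches nothing.
It fails at once if A bottle or the jar is tipped over (leans more than about 30 degrees) (angle between any of amber_bottle, blue_cap_bottle, white_cap_bottle, red_cap_bottle, jar's own z axis and vertical above 0.52 rad).
It also fails if it takes over 146 s, if anything falls off the work surface, if the arm or the gripper's body presses on something with over 40 N, if the wrist force passes 120 N, or if a joint passes its speed limit or range.

## Robot

A 6-joint arm with a two-finger parallel gripper is mounted at the origin on a cart in front of the work surface, level with it; the furniture and walls round the work are solid. World frame = base frame: x ahead of the robot, y to its left, z up, the work surface at z = 0. Lengths are in m, angles in degrees, forces in N, time in s.
With the tool pointing down it reaches from about 0.375 to 0.9 m from the base axis. Payload 3.1 kg.
Tool frame: the origin (TCP) lies between the finger pads; the fingertips stand 11 mm ahead of it and the grasp point (between the pads) lies 8 mm behind it; z points along the fingers, y is the line along which they close (so a half turn about z gives the same grasp; the last joint's range is limited). The gripper opens to 85 mm and grips with 20 to 120 N. Pads are 22 mm wide; open, the fingers measure 114 mm over their backs; the gripper's body (76 mm by 85 mm) begins 54 mm behind the grasp point. The pads swing forward as they close: fully open they stand 13 mm farther back than shut.
Start: joints at [-82.133, 30.224, 82.088, -0, 67.689, -10.227], TCP at [0.194, -0.594, 0.242] pointing down, gripper open.
Joint ranges: [-176.69, 176.69], [-43.24, 126.21], [12.49, 139.97], [-82, 262], [0, 151.66], [-163.58, 163.58]. Speed limits (degrees/s): [159.86, 159.86, 180, 180, 180, 180].

## Interface

Orientations are given as a 3x3 rotation matrix whose columns are the frame's x, y, z axes.
In Python, from workcell import env gives the robot as it stands. The module is installed in compiled form; this text tells all that it offers.
- The arm moves only by the tool arm_command, never from a script. Its argument "increments" is a list of rows, each an object of numbers: "dx", "dy", "dz": the shift along the tool's x, y, z as a fraction of full scale; "roll": the turn about the tool's z as a fraction of full scale; "jaw": the opening, from 0 (shut) to 1 (fully open). In form: [{"dx": .., "dy": .., "dz": .., "roll": .., "jaw": ..}, ...]. A call has exactly 8 rows; each row shifts and turns the commanded pose from where the row before left it, along the tool's axes as they then stand; what a row does not reach is not made up. Full scale, the value 1, is 3 cm for a shift and 0.12 rad for a turn. A row lasts 1/10 s, in which the tool goes at most 50 mm and 8.59 degrees, less where a joint would pass 70% of its speed; a pose out of reach is approached as far as the arm can. A call with a number of a shift or a turn outside -1 to 1 is refused whole. A call with a gripper value outside its range is refused whole. The fingers move at their own pace and stop on an object; the grip force is fixed at half the most. Time passes only in rows, so rows that do not move let the fingers close, or fill a call up. It gives the time, the measured TCP pose, the force, the opening and the grip force at its end, in the units of the state.
- env.get_obs(): the state, without advancing time (a new reading comes with each control period).
- env.grab_frame(name): name is "side" or "top" or "wrist"; returns the picture (420x560x3 uint8, red, green, blue); there is no depth.
- env.camera_info(name): a dict with "fx", "fy", "cx", "cy" (pixels), "dist" ([k1, k2, p1, p2, k3] as OpenCV has them; the pictures are not rectified), "R" (3x3) and "t" (3): a world point X has camera coordinates R X + t. Camera axes: x right, y down, z forward; pixel columns grow to the right and rows downward; lengths in m; the calibration is good to about 2 mm. A picture is of the moment at which its call begins: read the wrist's pose just before it. camera_info takes no time and is no camera call; for the wrist camera it gives the pose at the moment of the call.
- env.sign_off(): hands the job in; it is judged then, once.
Trained networks look in the newest picture that a camera, given by its name, has taken for a name from the list of things; names that differ only in an ending like _2 or _b are one class to them, and where a whole thing is asked for, a point or a joint stands for the part that bears it (a point fixed in the world has none). Each returns a list of dicts, best first, with "confidence" (0 to 1); they miss things now and then, are a little off and sometimes report something else, mostly with a low value. They report only what shows in the picture. A call takes as long as a camera call. They do not tell look-alikes from the thing itself.
- env.trace(camera, target): "pixels" (420x560 bool, what is visible of it) and "rect" ([centre column, centre row, width, height] in pixels, round what is visible of it).
The state is a dict: "time": time; "qpos": joint angles; "qd": joint speeds; "effort": joint torques, N m; "tool_pos": TCP position; "orientation": TCP orientation; "force": force on the tool from outside, world axes, zero at the start; "torque": the same for the moment, N m; "gripper_width": opening from 0.0 (shut) to 1.0 (fully open); "grip_force": force on a finger pad.
Only numpy, scipy, OpenCV 4.12 (cv2) and the standard library are available. Lean on these libraries where they do the work, as an engineer would, in place of code of your own. Each camera call takes 0.05 s, during which the arm holds its last target. There are 200 camera calls.

## Working session

There is one attempt and no reset: what is moved stays moved. The work goes in short steps, Python scripts to look and compute and a tool call to move; the robot and the scene stay as the last step left them, time stands still between calls to the robot, and variables do not carry over. Pictures are saved under pics/ and viewed, at most 14 in all, crops included, and the job is handed in when it is done.

Besides the shell and the picture viewer there is one more tool, called as name(argument=value, ...), one argument or row to a line, values as JSON. arm_command: Moves the arm, as the interface text tells. Its arguments: {"type":"object","properties":{"increments":{"type":"array","items":{"type":"object","properties":{"dx":{"type":"number","minimum":-1,"maximum":1},"dy":{"type":"number","minimum":-1,"maximum":1},"dz":{"type":"number","minimum":-1,"maximum":1},"roll":{"type":"number","minimum":-1,"maximum":1},"jaw":{"type":"number"}}}}},"required":["increments"]}

```bash
mkdir -p pics
cat > h.py <<'E'
import numpy as np, cv2
from workcell import env
def save(cam,name):
    im=env.grab_frame(cam); cv2.imwrite(f'pics/{name}.png',im[:,:,::-1]); return im
def ray(cam,px,ci=None):
    c=ci or env.camera_info(cam)
    K=np.array([[c['fx'],0,c['cx']],[0,c['fy'],c['cy']],[0,0,1.]])
    u=cv2.undistortPoints(np.array([[px]],float),K,np.array(c['dist'],float))[0,0]
    R=np.array(c['R']);t=np.array(c['t'])
    d=R.T@np.array([u[0],u[1],1.]); return -R.T@t,d/np.linalg.norm(d)
def atz(cam,px,z,ci=None):
    o,d=ray(cam,px,ci); return o+d*(z-o[2])/d[2]
def tri(rays):
    A=sum(np.eye(3)-np.outer(d,d) for o,d in rays); b=sum((np.eye(3)-np.outer(d,d))@o for o,d in rays)
    return np.linalg.solve(A,b)
def proj(cam,X,ci=None):
    c=ci or env.camera_info(cam)
    K=np.array([[c['fx'],0,c['cx']],[0,c['fy'],c['cy']],[0,0,1.]])
    r,_=cv2.Rodrigues(np.array(c['R'],float)); return cv2.projectPoints(np.array(X,float).reshape(-1,3),r,np.array(c['t'],float),K,np.array(c['dist'],float))[0][:,0]
E
python3 - <<'E'
from h import *
np.set_printoptions(precision=3,suppress=True)
o=env.get_obs();print(o['time'],o['tool_pos'],o['orientation'],o['gripper_width'])
for c in ['top','side','wrist']:
    save(c,c+'0'); ci=env.camera_info(c); print(c,ci['fx'],-np.array(ci['R']).T@np.array(ci['t']),np.array(ci['R'])[2])
    for n in ['jar','amber_bottle','blue_cap_bottle','white_cap_bottle','red_cap_bottle','carrier','spill_tray','balance']:
        print(n,[(round(r['confidence'],2),np.round(r['rect']).tolist()) for r in env.trace(c,n)] )
E
```

```text
0.0 [ 0.194 -0.593  0.241] [[ 0.951  0.311 -0.   ]
 [ 0.311 -0.951  0.002]
 [ 0.    -0.002 -1.   ]] 1.0013696952282198
top 444.34437678335127 [0.356 0.088 1.419] [ 0.116 -0.012 -0.993]
jar [(0.86, [201.0, 211.0, 21.0, 19.0])]
amber_bottle [(0.83, [131.0, 253.0, 29.0, 21.0]), (0.82, [134.0, 210.0, 28.0, 22.0]), (0.64, [141.0, 168.0, 32.0, 21.0]), (0.54, [226.0, 212.0, 20.0, 24.0])]
blue_cap_bottle [(0.86, [170.0, 209.0, 24.0, 22.0])]
white_cap_bottle [(0.55, [167.0, 238.0, 22.0, 13.0])]
red_cap_bottle [(0.67, [198.0, 241.0, 16.0, 14.0])]
carrier [(0.61, [197.0, 224.0, 92.0, 61.0])]
spill_tray [(0.56, [306.0, 166.0, 83.0, 47.0])]
balance [(0.9, [398.0, 230.0, 64.0, 78.0]), (0.61, [171.0, 209.0, 28.0, 20.0])]
side 491.29597686842226 [-0.264  0.554  1.393] [ 0.481 -0.301 -0.823]
jar [(0.79, [230.0, 248.0, 18.0, 25.0])]
amber_bottle [(0.86, [252.0, 233.0, 21.0, 36.0]), (0.85, [165.0, 274.0, 29.0, 35.0]), (0.73, [185.0, 313.0, 22.0, 31.0])]
blue_cap_bottle [(0.66, [201.0, 257.0, 27.0, 32.0])]
white_cap_bottle [(0.56, [214.0, 281.0, 19.0, 29.0])]
red_cap_bottle [(0.61, [241.0, 269.0, 15.0, 26.0])]
carrier [(0.65, [232.0, 266.0, 99.0, 85.0])]
spill_tray [(0.73, [292.0, 180.0, 80.0, 55.0])]
balance [(0.83, [396.0, 183.0, 77.0, 53.0])]
wrist 344.98098743094613 [ 0.259 -0.573  0.373] [-0.254 -0.082 -0.964]
jar []
amber_bottle []
blue_cap_bottle []
white_cap_bottle []
red_cap_bottle []
carrier []
spill_tray []
balance []
```

Run:
```python
import cv2
a=cv2.imread('pics/top0.png')[120:300,90:450];b=cv2.imread('pics/side0.png')[130:350,130:450]
cv2.imwrite('pics/t.png',cv2.resize(a,None,fx=2.2,fy=2.2,interpolation=2));cv2.imwrite('pics/s.png',cv2.resize(b,None,fx=2.5,fy=2.5,interpolation=2))
```

```text
(no output)
```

View pics/t.png

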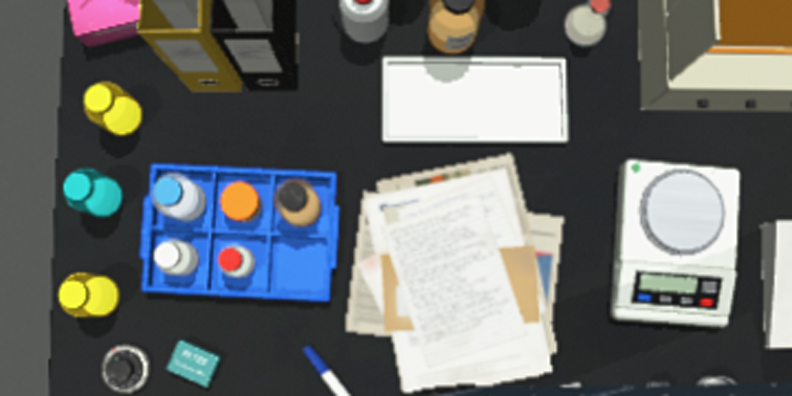

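View pics/s.png

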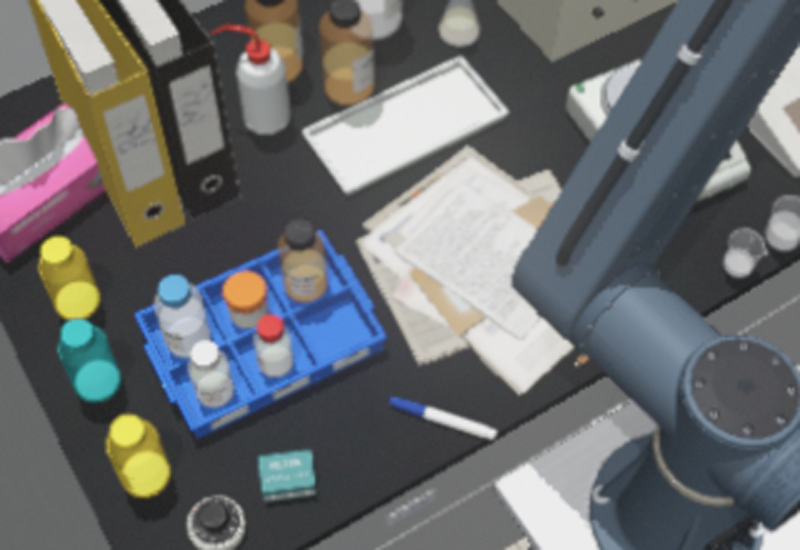

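The top view shows the carrier at (197,224). Its back row is blue cap (170,209), orange-lid jar (201,211) and black-cap amber (226,212). Its front row is white cap (167,238) and red cap (198,241), with the front-right compartment empty.

The tray is at (306,166) and the balance at (398,230). "amber" candidates in the top view are:
- (131,253) and (141,168): yellow, so ruled out.
- (134,210): turquoise, so ruled out.
- (226,212): brown with a black cap and inside the carrier, so this is the one. It is already visible in the enlarged crop.

Next I triangulate coarsely.

Run:
```python
from h import *
np.set_printoptions(precision=3,suppress=True)
# cap-top centres by colour near the known detections
ims={c:cv2.cvtColor(cv2.imread(f'pics/{c}0.png'),cv2.COLOR_BGR2HSV) for c in('top','side')}
rng={'jar':((5,120,120),(18,255,255)),'red':((0,0,0),(0,0,0)),'blue':((90,100,130),(112,190,255)),'black':((0,0,0),(180,255,75))}
box={'jar':{'top':(201,211,13),'side':(228,247,14)},'red':{'top':(196,239,10),'side':(238,262,9)},'blue':{'top':(166,206,12),'side':(200,246,10)},'black':{'top':(223,209,9),'side':(250,224,9)}}
for n,b in box.items():
    rays=[]
    for c in b:
        x,y,r=b[c]; s=ims[c][y-r:y+r+1,x-r:x+r+1]
        if n=='red': m=((s[...,0]<5)|(s[...,0]>172))&(s[...,1]>130)&(s[...,2]>90)
        else: m=cv2.inRange(s,*rng[n])>0
        v,u=np.nonzero(m); p=(u.mean()+x-r,v.mean()+y-r); rays.append(ray(c,p)); print(n,c,np.round(p,1),m.sum())
    print(n,tri(rays))
for c in('top','side'):
    for n in('spill_tray','balance','carrier'):
        env.grab_frame(c); m=env.trace(c,n)[0]['pixels'].astype(np.uint8)
        k=max(cv2.findContours(m,0,2)[0],key=cv2.contourArea); q=cv2.boxPoints(cv2.minAreaRect(k))
        print(n,c,[atz(c,p,{'spill_tray':.014,'balance':.056,'carrier':.036}[n])[:2].round(3).tolist() for p in q])
```

```text
jar top [198.6 211.1] 231
jar side [227.6 246.5] 210
jar [0.509 0.302 0.052]
red top [194.2 237.5] 83
red side [237.6 260.8] 82
red [0.425 0.307 0.094]
blue top [165.2 205.2] 198
blue side [199.2 245.9] 142
blue [0.517 0.389 0.121]
black top [222.8 209.3] 96
black side [249.8 220. ] 135
black [0.504 0.217 0.144]
spill_tray top [[0.729, 0.103], [0.731, -0.171], [0.599, -0.168], [0.598, 0.103]]
balance top [[0.338, -0.222], [0.568, -0.235], [0.563, -0.412], [0.331, -0.395]]
carrier top [[0.382, 0.447], [0.569, 0.44], [0.55, 0.161], [0.365, 0.172]]
spill_tray side [[0.725, 0.1], [0.732, -0.195], [0.598, -0.164], [0.598, 0.118]]
balance side [[0.537, -0.199], [0.61, -0.33], [0.545, -0.35], [0.476, -0.22]]
carrier side [[0.561, 0.444], [0.557, 0.15], [0.353, 0.179], [0.366, 0.454]]
```

The rough positions fit the text: caps at z≈0.10–0.14, row spacing 84 mm, carrier yaw ≈ -4°. Now I move the wrist camera over the balance.

arm_command(
  increments=[
    {"roll": 0.8},
    {"roll": 0.8},
    {"roll": 0.8},
    {"roll": 0.8},
    {"dx": 0.7,"dy": -0.84,"dz": -0.14},
    {"dx": 0.7,"dy": -0.84,"dz": -0.14},
    {"dx": 0.7,"dy": -0.84,"dz": -0.14},
    {"dx": 0.7,"dy": -0.84,"dz": -0.14},
  ],
)

```text
invalid input at $.increments[0]: expected keys dx, dy, dz, roll, jaw
```

arm_command(
  increments=[
    {"dx": 0.7,"dy": -0.84,"dz": -0.14},
    {"dx": 0.7,"dy": -0.84,"dz": -0.14},
    {"dx": 0.7,"dy": -0.84,"dz": -0.14},
    {"dx": 0.7,"dy": -0.84,"dz": -0.14},
    {"dx": 0.7,"dy": -0.84,"dz": -0.14},
    {"dx": 0.7,"dy": -0.84,"dz": -0.14},
    {"dx": 0.7,"dy": -0.84,"dz": -0.14},
    {"dx": 0,"dy": 0},
  ],
)

```text
invalid input at $.increments[0]: expected keys dx, dy, dz, roll, jaw
```

```bash
cat >> h.py <<'E'
import json
def view(tag):
    ci=env.camera_info('wrist'); im=save('wrist',tag); o=env.get_obs()
    json.dump({k:np.array(v).tolist() for k,v in ci.items()},open(f'pics/{tag}.json','w'))
    print(tag,o['time'],np.round(o['tool_pos'],4),'yaw',round(float(np.degrees(np.arctan2(o['orientation'][1][0],o['orientation'][0][0]))),2)); return im,ci
def ell(im,ci,z):  # hook
    pass
E
python3 - <<'E'
from h import *
im,ci=view('w1')
for n in ('balance','pan'):
  for r in env.trace('wrist',n): print(n,r['confidence'],np.round(r['rect']))
E
```

```text
w1 2.0 [ 0.1941 -0.5941  0.2423] yaw 18.09
```

View pics/w1.png

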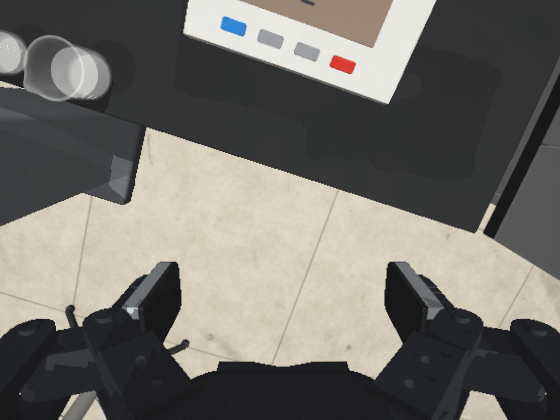

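The wrist picture is from the unmoved start pose: front of the balance at the top, fingers at the bottom near (160,290) and (405,290). Every row needs all its keys.

arm_command(
  increments=[
    {"dx": 0,"dy": 0,"dz": 0,"roll": 0.8,"jaw": 0.6},
    {"dx": 0,"dy": 0,"dz": 0,"roll": 0.8,"jaw": 0.6},
    {"dx": 0,"dy": 0,"dz": 0,"roll": 0.8,"jaw": 0.6},
    {"dx": 0,"dy": 0,"dz": 0,"roll": 0.8,"jaw": 0.6},
    {"dx": 0.5,"dy": -0.82,"dz": -0.14,"roll": 0,"jaw": 0.6},
    {"dx": 0.5,"dy": -0.82,"dz": -0.14,"roll": 0,"jaw": 0.6},
    {"dx": 0.5,"dy": -0.82,"dz": -0.14,"roll": 0,"jaw": 0.6},
    {"dx": 0.5,"dy": -0.82,"dz": -0.14,"roll": 0,"jaw": 0.6},
  ],
)

```text
time: 2.9
tool_pos: [0.2612, -0.4991, 0.2593]
orientation: [[0.998, -0.069, 0.0], [-0.069, -0.998, 0.0], [0.0, -0.0, -1.0]]
force: [-0.5, -0.1, -1.0]
gripper_width: 0.599
grip_force: 0.0
```

arm_command(
  increments=[
    {"dx": 0.5,"dy": -0.82,"dz": -0.14,"roll": 0,"jaw": 0.6},
    {"dx": 0.5,"dy": -0.82,"dz": -0.14,"roll": 0,"jaw": 0.6},
    {"dx": 0.5,"dy": -0.82,"dz": -0.14,"roll": 0,"jaw": 0.6},
    {"dx": 0.5,"dy": -0.82,"dz": -0.14,"roll": 0,"jaw": 0.6},
    {"dx": 0.5,"dy": -0.82,"dz": -0.14,"roll": 0,"jaw": 0.6},
    {"dx": 0.5,"dy": -0.82,"dz": -0.14,"roll": 0,"jaw": 0.6},
    {"dx": 0.5,"dy": -0.82,"dz": -0.14,"roll": 0,"jaw": 0.6},
    {"dx": 0.5,"dy": -0.82,"dz": -0.14,"roll": 0,"jaw": 0.6},
  ],
)

```text
time: 3.7
tool_pos: [0.3944, -0.3108, 0.2931]
orientation: [[0.998, -0.068, 0.0], [-0.068, -0.998, -0.0], [0.0, 0.0, -1.0]]
force: [0.3, -0.1, 0.2]
gripper_width: 0.601
grip_force: 0.0
```

Run:
```python
from h import *
im,ci=view('w2')
for n in ('balance','pan'):
  for r in env.trace('wrist',n): print(n,r['confidence'],np.round(r['rect']))
```

```text
w2 3.75 [ 0.3963 -0.3074  0.2937] yaw -3.79
balance 0.69 [285. 114. 170. 218.]
pan 0.88 [287. 116. 172. 217.]
```

View pics/w2.png

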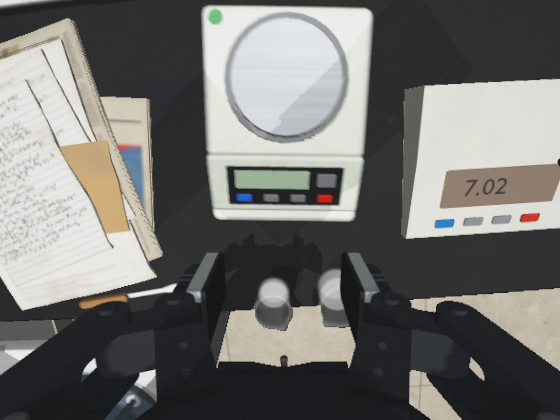

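The pan is clear at (287,76), on the balance with the green display. The box at right, showing 7.02, is a different device. A second view from the side comes next, then the tray.

arm_command(
  increments=[
    {"dx": 0.2,"dy": -0.6,"dz": 0,"roll": 0,"jaw": 0.6},
    {"dx": 0.2,"dy": -0.6,"dz": 0,"roll": 0,"jaw": 0.6},
    {"dx": 0.2,"dy": -0.6,"dz": 0,"roll": 0,"jaw": 0.6},
    {"dx": 0.2,"dy": -0.6,"dz": 0,"roll": 0,"jaw": 0.6},
    {"dx": 0.2,"dy": -0.6,"dz": 0,"roll": 0,"jaw": 0.6},
    {"dx": 0,"dy": 0,"dz": 0,"roll": 0,"jaw": 0.6},
    {"dx": 0,"dy": 0,"dz": 0,"roll": 0,"jaw": 0.6},
    {"dx": 0,"dy": 0,"dz": 0,"roll": 0,"jaw": 0.6},
  ],
)

```text
time: 4.65
tool_pos: [0.4296, -0.2253, 0.2927]
orientation: [[0.998, -0.069, -0.0], [-0.069, -0.998, -0.001], [-0.0, 0.001, -1.0]]
force: [0.8, -0.8, -0.4]
gripper_width: 0.599
grip_force: 0.0
```

Run:
```python
from h import *
im,ci=view('w3')
```

```text
w3 4.7 [ 0.4296 -0.2253  0.2927] yaw -3.98
```

arm_command(
  increments=[
    {"dx": 0.55,"dy": -0.85,"dz": 0,"roll": 0,"jaw": 0.6},
    {"dx": 0.55,"dy": -0.85,"dz": 0,"roll": 0,"jaw": 0.6},
    {"dx": 0.55,"dy": -0.85,"dz": 0,"roll": 0,"jaw": 0.6},
    {"dx": 0.55,"dy": -0.85,"dz": 0,"roll": 0,"jaw": 0.6},
    {"dx": 0.55,"dy": -0.85,"dz": 0,"roll": 0,"jaw": 0.6},
    {"dx": 0.55,"dy": -0.85,"dz": 0,"roll": 0,"jaw": 0.6},
    {"dx": 0.55,"dy": -0.85,"dz": 0,"roll": 0,"jaw": 0.6},
    {"dx": 0,"dy": 0,"dz": 0,"roll": 0,"jaw": 0.6},
  ],
)

```text
time: 5.5
tool_pos: [0.5592, -0.0523, 0.2926]
orientation: [[0.998, -0.066, 0.002], [-0.066, -0.998, 0.001], [0.002, -0.001, -1.0]]
force: [-0.6, -1.2, 0.1]
gripper_width: 0.602
grip_force: 0.0
```

Run:
```python
from h import *
im,ci=view('w4')
```

```text
w4 5.55 [ 0.558  -0.0535  0.2924] yaw -3.8
```

arm_command(
  increments=[
    {"dx": -0.55,"dy": -0.85,"dz": 0,"roll": 0,"jaw": 0.6},
    {"dx": -0.55,"dy": -0.85,"dz": 0,"roll": 0,"jaw": 0.6},
    {"dx": -0.55,"dy": -0.85,"dz": 0,"roll": 0,"jaw": 0.6},
    {"dx": -0.55,"dy": -0.85,"dz": 0,"roll": 0,"jaw": 0.6},
    {"dx": -0.55,"dy": -0.85,"dz": 0,"roll": 0,"jaw": 0.6},
    {"dx": -0.55,"dy": -0.85,"dz": 0,"roll": 0,"jaw": 0.6},
    {"dx": -0.55,"dy": -0.85,"dz": 0,"roll": 0,"jaw": 0.6},
    {"dx": -0.55,"dy": -0.85,"dz": 0,"roll": 0,"jaw": 0.6},
  ],
)

```text
time: 6.35
tool_pos: [0.4389, 0.158, 0.2928]
orientation: [[0.998, -0.07, -0.0], [-0.07, -0.998, -0.001], [0.0, 0.001, -1.0]]
force: [0.9, -0.6, -0.0]
gripper_width: 0.599
grip_force: 0.0
```

arm_command(
  increments=[
    {"dx": 0,"dy": -0.85,"dz": 0,"roll": 0,"jaw": 0.6},
    {"dx": 0,"dy": -0.85,"dz": 0,"roll": 0,"jaw": 0.6},
    {"dx": 0,"dy": 0,"dz": 0,"roll": 0,"jaw": 0.6},
    {"dx": 0,"dy": 0,"dz": 0,"roll": 0,"jaw": 0.6},
    {"dx": 0,"dy": 0,"dz": 0,"roll": 0,"jaw": 0.6},
    {"dx": 0,"dy": 0,"dz": 0,"roll": 0,"jaw": 0.6},
    {"dx": 0,"dy": 0,"dz": 0,"roll": 0,"jaw": 0.6},
    {"dx": 0,"dy": 0,"dz": 0,"roll": 0,"jaw": 0.6},
  ],
)

```text
time: 7.15
tool_pos: [0.4431, 0.209, 0.2927]
orientation: [[0.998, -0.069, -0.0], [-0.069, -0.998, -0.0], [-0.0, 0.0, -1.0]]
force: [-0.1, -1.1, 0.1]
gripper_width: 0.599
grip_force: 0.0
```

Run:
```python
from h import *
im,ci=view('w5')
a=cv2.imread('pics/w4.png');b=cv2.imread('pics/w5.png')
cv2.imwrite('pics/m.png',cv2.resize(np.hstack([a,b]),(800,300),interpolation=3))
```

```text
w5 7.2 [0.443  0.2091 0.2927] yaw -3.95
```

View pics/m.png

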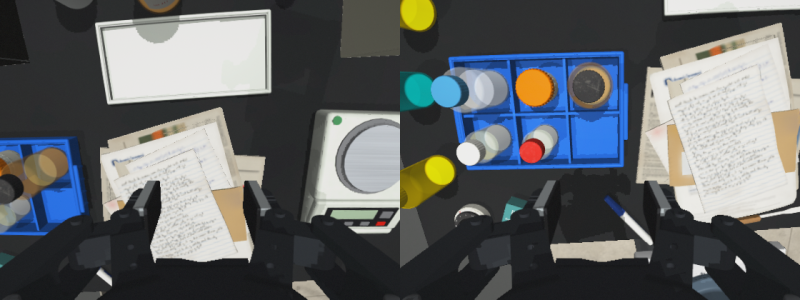

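Left shows the tray with the carrier's right end and the pan. Right shows the carrier with the caps clear: blue (450,92), orange (537,88), black (590,85), white (468,153), red (532,151) in this montage. I take a second carrier view from farther left for triangulation.

arm_command(
  increments=[
    {"dx": -0.3,"dy": -0.75,"dz": 0,"roll": 0,"jaw": 0.6},
    {"dx": -0.3,"dy": -0.75,"dz": 0,"roll": 0,"jaw": 0.6},
    {"dx": -0.3,"dy": -0.75,"dz": 0,"roll": 0,"jaw": 0.6},
    {"dx": -0.3,"dy": -0.75,"dz": 0,"roll": 0,"jaw": 0.6},
    {"dx": 0,"dy": 0,"dz": 0,"roll": 0,"jaw": 0.6},
    {"dx": 0,"dy": 0,"dz": 0,"roll": 0,"jaw": 0.6},
    {"dx": 0,"dy": 0,"dz": 0,"roll": 0,"jaw": 0.6},
    {"dx": 0,"dy": 0,"dz": 0,"roll": 0,"jaw": 0.6},
  ],
)

```text
time: 8.0
tool_pos: [0.4135, 0.301, 0.2927]
orientation: [[0.998, -0.069, 0.0], [-0.069, -0.998, -0.0], [0.0, 0.0, -1.0]]
force: [-0.1, -0.2, 0.0]
gripper_width: 0.598
grip_force: 0.0
```

Run:
```python
from h import *
np.set_printoptions(precision=4,suppress=True)
view('w6')
L=lambda t:(cv2.imread(f'pics/{t}.png'),json.load(open(f'pics/{t}.json')))
approx={'jar':(.509,.302,.06),'red':(.425,.307,.104),'blue':(.517,.389,.134),'black':(.504,.217,.134)}
def mask(n,s):
    h,sa,v=[s[...,i].astype(int) for i in range(3)]
    if n=='jar': return (h>4)&(h<20)&(sa>150)&(v>130)
    if n=='red': return ((h<5)|(h>172))&(sa>140)&(v>100)
    if n=='blue': return (h>92)&(h<108)&(sa>90)&(sa<200)&(v>150)
    return (sa<70)&(v<85)
ov=[]
for n,p in approx.items():
    rays=[]
    for t in('w5','w6'):
        im,ci=L(t); s=cv2.cvtColor(im,cv2.COLOR_BGR2HSV); c=proj('wrist',p,ci)[0]
        m=mask(n,s).astype(np.uint8); w=np.zeros_like(m); cv2.circle(w,tuple(int(x) for x in c),48 if n!='black' else 36,1,-1); m&=w
        k=max(cv2.findContours(m,0,2)[0],key=cv2.contourArea); (cx,cy),r=cv2.minEnclosingCircle(k); M=cv2.moments(k); e=cv2.fitEllipse(k)
        q=(M['m10']/M['m00'],M['m01']/M['m00']); rays.append(ray('wrist',q,ci))
        print(n,t,np.round(c),np.round(q,1),'ell',np.round(e[1],1),'r',round(r,1))
    print(n,tri(rays))
rays=[]
for t,b in(('w2',(287,76)),('w3',None),('w4',None)):
    im,ci=L(t)
    if b is None: b=proj('wrist',P,ci)[0]
    print('pan pred',t,b)
    if t=='w2': P=atz('wrist',b,.068,ci); print(P)
```

```text
w6 8.05 [0.4136 0.301  0.2927] yaw -3.98
jar w5 [188. 122.] [187.3 122.1] ell [50.5 52.9] r 27.3
jar w6 [275.  85.] [274.   85.4] ell [51.3 54.9] r 28.3
jar [0.5093 0.3031 0.059 ]
red w5 [183. 213.] [183.7 210.8] ell [31.1 35. ] r 17.9
red w6 [275. 176.] [274.4 175.3] ell [32.1 34. ] r 17.3
red [0.425  0.3081 0.0974]
blue w5 [ 61. 124.] [ 63.7 127.6] ell [39.4 45.5] r 23.0
blue w6 [163.  77.] [165.5  81.2] ell [43.8 47.7] r 24.3
blue [0.5136 0.3884 0.1326]
black w5 [268. 123.] [263.5 120.7] ell [44.  44.5] r 22.8
black w6 [380.  78.] [381.2  75.4] ell [49.2 66.2] r 33.6
black [0.5056 0.2194 0.1453]
pan pred w2 (287, 76)
[ 0.4974 -0.3221  0.068 ]
pan pred w3 [374.7556 107.2127]
pan pred w4 [529.7702 220.6838]
```

Jar, red and blue fit the spacing; red's and blue's blobs include some of the cap side. The black one's mask took in shadow in w6, so I redo black, the pan and the tray.

Run:
```python
from h import *
np.set_printoptions(precision=4,suppress=True)
L=lambda t:(cv2.imread(f'pics/{t}.png'),json.load(open(f'pics/{t}.json')))
print('black at .130:',atz('wrist',(263.5,120.7),.130,L('w5')[1]),' .134 blue w5/w6',atz('wrist',(63.7,127.6),.13,L('w5')[1]),atz('wrist',(165.5,81.2),.13,L('w6')[1]))
# black in w6 tighter, dump crop
im,ci=L('w6'); c1=cv2.resize(im[40:120,330:430],(500,400),interpolation=2)
rays=[]
for t,b in(('w2',(287,76)),('w3',(375,107))):
    im,ci=L(t); g=cv2.cvtColor(im,cv2.COLOR_BGR2GRAY); e=cv2.Canny(g,60,140); v,u=np.nonzero(e)
    d=np.hypot(u-b[0],(v-b[1]))
    best=None
    for it in range(400):
        rs=np.random.RandomState(it); s=np.nonzero((d>50)&(d<76))[0]; pick=rs.choice(s,7,replace=False)
        try: q=cv2.fitEllipseDirect(np.c_[u[pick],v[pick]].astype(np.float32))
        except Exception: continue
        (cx,cy),(a,bb),th=q
        if not(105<a<150 and 105<bb<150): continue
        T=np.radians(th);x=(u[s]-cx)*np.cos(T)+(v[s]-cy)*np.sin(T);y=-(u[s]-cx)*np.sin(T)+(v[s]-cy)*np.cos(T)
        k=np.abs(np.hypot(x/(a/2),y/(bb/2))-1)<.012
        if best is None or k.sum()>best[0]: best=(k.sum(),q,s[k])
    q=cv2.fitEllipseDirect(np.c_[u[best[2]],v[best[2]]].astype(np.float32)); print(t,best[0],q)
    rays.append(ray('wrist',q[0],ci)); print(atz('wrist',q[0],.068,ci))
print('pan',tri(rays))
im,ci=L('w4'); g=cv2.cvtColor(im,cv2.COLOR_BGR2HSV); m=((g[...,1]<40)&(g[...,2]>150)).astype(np.uint8); m[160:]=0
k=max(cv2.findContours(m,0,2)[0],key=cv2.contourArea); q=cv2.approxPolyDP(cv2.convexHull(k),8,True)[:,0].astype(float)
print('tray px',q.tolist()); W=np.array([atz('wrist',p,.014,ci)[:2] for p in q]); print(W,W.mean(0))
tb=cv2.imread('pics/top0.png')[140:195,255:355]
cv2.imwrite('pics/c.png',np.hstack([c1,cv2.resize(tb,(300,165)).repeat(1,0) if 0 else c1[:, :0]]))
```

```text
black at .130: [0.5063 0.2205 0.13  ]  .134 blue w5/w6 [0.5137 0.3901 0.13  ] [0.5138 0.3892 0.13  ]
w2 403 ((286.1371154785156, 77.09136962890625), (123.53121185302734, 131.5384979248047), 10.061971664428711)
[ 0.4965 -0.3212  0.068 ]
w3 242 ((369.8304443359375, 106.43663787841797), (113.95037078857422, 126.64903259277344), 33.09260559082031)
[ 0.4985 -0.3172  0.068 ]
pan [ 0.4983 -0.3216  0.0499]
tray px [[378.0, 14.0], [378.0, 129.0], [150.0, 144.0], [134.0, 32.0]]
[[ 0.7257 -0.1665]
 [ 0.6029 -0.1663]
 [ 0.6035  0.1022]
 [ 0.7261  0.101 ]] [ 0.6646 -0.0324]
```

View pics/c.png

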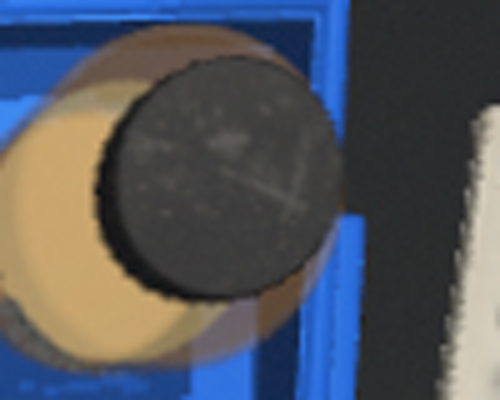

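The crop confirms the amber bottle: a black cap with its top face centred at crop (228,177), which is w6 px (375.6,75.4). The tray corners give 122×268 mm, centre (0.6645,-0.0325), world-aligned, which agrees with the text.

```bash
cat >> h.py <<'E'
def go(x,y,z=None,frm=None):
    o=env.get_obs(); p=np.array(o['tool_pos'] if frm is None else frm); d=np.array([x,y,p[2] if z is None else z])-p
    u=np.array(o['orientation']).T@d/.03
    print('from',p.round(4),'dist',np.round(np.linalg.norm(d),3),'units',u.round(2),'rows@.9',np.ceil(np.abs(u).max()/.9))
E
python3 - <<'E'
from h import *
np.set_printoptions(precision=4,suppress=True)
c6=json.load(open('pics/w6.json'));c5=json.load(open('pics/w5.json'))
print(tri([ray('wrist',(375.6,75.4),c6),ray('wrist',(264,120),c5)]), [atz('wrist',(375.6,75.4),z,c6) for z in(.13,.134)])
go(.505,.2195); go(.6645,-.115,frm=(.505,.2195,.293))
E
```

```text
[0.5065 0.2199 0.1313] [array([0.5062, 0.2194, 0.13  ]), array([0.5059, 0.2205, 0.134 ])]
from [0.4136 0.301  0.2927] dist 0.123 units [3.23 2.5  0.  ] rows@.9 4.0
from [0.505  0.2195 0.293 ] dist 0.371 units [ 6.08 10.75  0.  ] rows@.9 12.0
```

Amber target: (0.506, 0.220), cap top at 0.131–0.134. Grasping.

arm_command(
  increments=[
    {"dx": 0.82,"dy": 0.62,"dz": 0,"roll": 0,"jaw": 0.6},
    {"dx": 0.82,"dy": 0.62,"dz": 0,"roll": 0,"jaw": 0.6},
    {"dx": 0.82,"dy": 0.62,"dz": 0,"roll": 0,"jaw": 0.6},
    {"dx": 0.82,"dy": 0.62,"dz": 0,"roll": 0,"jaw": 0.6},
    {"dx": 0,"dy": 0,"dz": 0.8,"roll": 0,"jaw": 0.6},
    {"dx": 0,"dy": 0,"dz": 0.8,"roll": 0,"jaw": 0.6},
    {"dx": 0,"dy": 0,"dz": 0.8,"roll": 0,"jaw": 0.6},
    {"dx": 0,"dy": 0,"dz": 0.8,"roll": 0,"jaw": 0.6},
  ],
)

```text
time: 8.85
tool_pos: [0.5067, 0.22, 0.196]
orientation: [[0.998, -0.07, 0.0], [-0.07, -0.998, 0.0], [0.0, -0.0, -1.0]]
force: [-0.4, -0.7, -0.3]
gripper_width: 0.601
grip_force: 0.0
```

arm_command(
  increments=[
    {"dx": 0,"dy": 0,"dz": 0.5,"roll": 0,"jaw": 0.6},
    {"dx": 0,"dy": 0,"dz": 0.5,"roll": 0,"jaw": 0.6},
    {"dx": 0,"dy": 0,"dz": 0.5,"roll": 0,"jaw": 0.6},
    {"dx": 0,"dy": 0,"dz": 0.5,"roll": 0,"jaw": 0.6},
    {"dx": 0,"dy": 0,"dz": 0.4,"roll": 0,"jaw": 0.6},
    {"dx": 0,"dy": 0,"dz": 0.1,"roll": 0,"jaw": 0.6},
    {"dx": 0,"dy": 0,"dz": 0,"roll": 0,"jaw": 0.6},
    {"dx": 0,"dy": 0,"dz": 0,"roll": 0,"jaw": 0.6},
  ],
)

```text
time: 9.65
tool_pos: [0.5068, 0.2209, 0.1222]
orientation: [[0.998, -0.068, 0.001], [-0.068, -0.998, 0.0], [0.001, -0.0, -1.0]]
force: [-0.1, -0.2, 0.6]
gripper_width: 0.604
grip_force: 0.0
```

arm_command(
  increments=[
    {"dx": 0,"dy": 0,"dz": 0,"roll": 0,"jaw": 0.3},
    {"dx": 0,"dy": 0,"dz": 0,"roll": 0,"jaw": 0.3},
    {"dx": 0,"dy": 0,"dz": 0,"roll": 0,"jaw": 0.3},
    {"dx": 0,"dy": 0,"dz": 0,"roll": 0,"jaw": 0.3},
    {"dx": 0,"dy": 0,"dz": 0,"roll": 0,"jaw": 0.3},
    {"dx": 0,"dy": 0,"dz": 0,"roll": 0,"jaw": 0.3},
    {"dx": 0,"dy": 0,"dz": 0,"roll": 0,"jaw": 0.3},
    {"dx": 0,"dy": 0,"dz": 0,"roll": 0,"jaw": 0.3},
  ],
)

```text
time: 10.45
tool_pos: [0.507, 0.2207, 0.1229]
orientation: [[0.998, -0.068, 0.002], [-0.068, -0.998, -0.0], [0.002, -0.0, -1.0]]
force: [-1.3, -1.6, 6.7]
gripper_width: 0.471
grip_force: 56.5
```

arm_command(
  increments=[
    {"dx": 0,"dy": 0,"dz": -0.4,"roll": 0,"jaw": 0.3},
    {"dx": 0,"dy": 0,"dz": -0.6,"roll": 0,"jaw": 0.3},
    {"dx": 0,"dy": 0,"dz": -0.7,"roll": 0,"jaw": 0.3},
    {"dx": 0,"dy": 0,"dz": -0.7,"roll": 0,"jaw": 0.3},
    {"dx": 0,"dy": 0,"dz": -0.7,"roll": 0,"jaw": 0.3},
    {"dx": 0,"dy": 0,"dz": -0.7,"roll": 0,"jaw": 0.3},
    {"dx": 0,"dy": 0,"dz": -0.7,"roll": 0,"jaw": 0.3},
    {"dx": 0,"dy": 0,"dz": -0.5,"roll": 0,"jaw": 0.3},
  ],
)

```text
time: 11.25
tool_pos: [0.5063, 0.2212, 0.2737]
orientation: [[0.998, -0.068, 0.002], [-0.068, -0.998, 0.001], [0.002, -0.001, -1.0]]
force: [0.0, 0.3, -1.1]
gripper_width: 0.473
grip_force: 55.7
```

arm_command(
  increments=[
    {"dx": 0.2,"dy": 0.4,"dz": 0,"roll": 0,"jaw": 0.3},
    {"dx": 0.4,"dy": 0.7,"dz": 0,"roll": 0,"jaw": 0.3},
    {"dx": 0.45,"dy": 0.8,"dz": 0,"roll": 0,"jaw": 0.3},
    {"dx": 0.45,"dy": 0.8,"dz": 0,"roll": 0,"jaw": 0.3},
    {"dx": 0.45,"dy": 0.8,"dz": 0,"roll": 0,"jaw": 0.3},
    {"dx": 0.45,"dy": 0.8,"dz": 0,"roll": 0,"jaw": 0.3},
    {"dx": 0.45,"dy": 0.8,"dz": 0,"roll": 0,"jaw": 0.3},
    {"dx": 0.45,"dy": 0.8,"dz": 0,"roll": 0,"jaw": 0.3},
  ],
)

```text
time: 12.05
tool_pos: [0.5927, 0.0356, 0.2706]
orientation: [[0.998, -0.069, -0.002], [-0.069, -0.998, 0.0], [-0.002, 0.0, -1.0]]
force: [-0.4, 0.9, -1.5]
gripper_width: 0.47
grip_force: 55.6
```

arm_command(
  increments=[
    {"dx": 0.45,"dy": 0.8,"dz": 0,"roll": 0,"jaw": 0.3},
    {"dx": 0.45,"dy": 0.8,"dz": 0,"roll": 0,"jaw": 0.3},
    {"dx": 0.45,"dy": 0.8,"dz": 0,"roll": 0,"jaw": 0.3},
    {"dx": 0.45,"dy": 0.8,"dz": 0,"roll": 0,"jaw": 0.3},
    {"dx": 0.45,"dy": 0.8,"dz": 0,"roll": 0,"jaw": 0.3},
    {"dx": 0.35,"dy": 0.6,"dz": 0,"roll": 0,"jaw": 0.3},
    {"dx": 0.1,"dy": 0.3,"dz": 0,"roll": 0,"jaw": 0.3},
    {"dx": 0,"dy": 0,"dz": 0,"roll": 0,"jaw": 0.3},
  ],
)

```text
time: 12.85
tool_pos: [0.6632, -0.1163, 0.2705]
orientation: [[0.998, -0.07, -0.002], [-0.07, -0.998, 0.0], [-0.002, -0.0, -1.0]]
force: [-0.0, -0.8, -1.0]
gripper_width: 0.466
grip_force: 55.6
```

Run:
```python
from h import *
np.set_printoptions(precision=4,suppress=True)
go(.6645,-.115,.1235); im,ci=view('w7'); t=save('top','top1'); save('side','side1')
cv2.imwrite('pics/m2.png',np.hstack([cv2.resize(im[:,:,::-1],(400,300)),cv2.resize(t[120:285,180:400,::-1],(400,300))]))
```

```text
from [ 0.6632 -0.1163  0.2705] dist 0.147 units [ 0.05 -0.05  4.9 ] rows@.9 6.0
w7 12.9 [ 0.6629 -0.115   0.2707] yaw -3.97
```

View pics/m2.png

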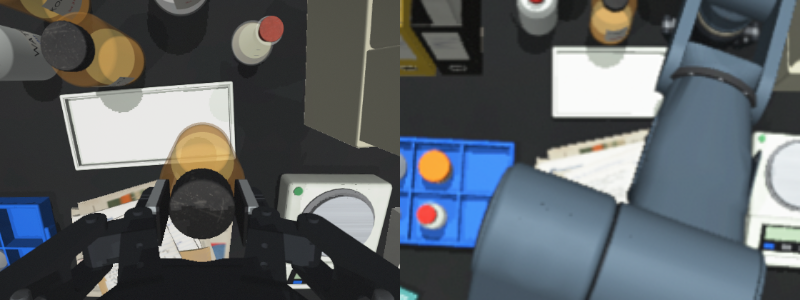

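The amber bottle hangs upright at (200,200) in the wrist picture, over the right end of the tray. Lower, release, go up, then across to red.

arm_command(
  increments=[
    {"dx": 0,"dy": 0,"dz": 0.6,"roll": 0,"jaw": 0.3},
    {"dx": 0,"dy": 0,"dz": 0.9,"roll": 0,"jaw": 0.3},
    {"dx": 0,"dy": 0,"dz": 0.9,"roll": 0,"jaw": 0.3},
    {"dx": 0,"dy": 0,"dz": 0.9,"roll": 0,"jaw": 0.3},
    {"dx": 0,"dy": 0,"dz": 0.7,"roll": 0,"jaw": 0.3},
    {"dx": 0,"dy": 0,"dz": 0.5,"roll": 0,"jaw": 0.3},
    {"dx": 0,"dy": 0,"dz": 0.3,"roll": 0,"jaw": 0.3},
    {"dx": 0,"dy": 0,"dz": 0.05,"roll": 0,"jaw": 0.3},
  ],
)

```text
time: 13.8
tool_pos: [0.6633, -0.1139, 0.1254]
orientation: [[0.998, -0.067, -0.001], [-0.067, -0.998, 0.001], [-0.002, -0.0, -1.0]]
force: [0.1, 0.4, -1.5]
gripper_width: 0.474
grip_force: 55.6
```

arm_command(
  increments=[
    {"dx": 0,"dy": 0,"dz": 0,"roll": 0,"jaw": 0.3},
    {"dx": 0,"dy": 0,"dz": 0,"roll": 0,"jaw": 0.6},
    {"dx": 0,"dy": 0,"dz": 0,"roll": 0,"jaw": 0.6},
    {"dx": 0,"dy": 0,"dz": 0,"roll": 0,"jaw": 0.6},
    {"dx": 0,"dy": 0,"dz": -0.3,"roll": 0,"jaw": 0.6},
    {"dx": 0,"dy": 0,"dz": -0.9,"roll": 0,"jaw": 0.6},
    {"dx": 0,"dy": 0,"dz": -1,"roll": 0,"jaw": 0.6},
    {"dx": 0,"dy": 0,"dz": -1,"roll": 0,"jaw": 0.6},
  ],
)

```text
time: 14.6
tool_pos: [0.6638, -0.1147, 0.2239]
orientation: [[0.998, -0.068, 0.0], [-0.068, -0.998, -0.0], [0.0, 0.0, -1.0]]
force: [0.3, -1.0, 0.7]
gripper_width: 0.599
grip_force: 0.0
```

arm_command(
  increments=[
    {"dx": 0,"dy": 0,"dz": -1,"roll": 0,"jaw": 0.55},
    {"dx": -0.5,"dy": -0.85,"dz": -1,"roll": 0,"jaw": 0.55},
    {"dx": -0.56,"dy": -0.85,"dz": 0,"roll": 0,"jaw": 0.55},
    {"dx": -0.56,"dy": -0.85,"dz": 0,"roll": 0,"jaw": 0.55},
    {"dx": -0.56,"dy": -0.85,"dz": 0,"roll": 0,"jaw": 0.55},
    {"dx": -0.56,"dy": -0.85,"dz": 0,"roll": 0,"jaw": 0.55},
    {"dx": -0.56,"dy": -0.85,"dz": 0,"roll": 0,"jaw": 0.55},
    {"dx": -0.56,"dy": -0.85,"dz": 0,"roll": 0,"jaw": 0.55},
  ],
)

```text
time: 15.4
tool_pos: [0.5598, 0.0723, 0.2833]
orientation: [[0.998, -0.068, 0.002], [-0.068, -0.998, 0.0], [0.002, -0.0, -1.0]]
force: [-0.4, 1.8, 0.2]
gripper_width: 0.548
grip_force: 0.0
```

arm_command(
  increments=[
    {"dx": -0.56,"dy": -0.85,"dz": 0,"roll": 0,"jaw": 0.55},
    {"dx": -0.56,"dy": -0.85,"dz": 0,"roll": 0,"jaw": 0.55},
    {"dx": -0.56,"dy": -0.85,"dz": 0,"roll": 0,"jaw": 0.55},
    {"dx": -0.56,"dy": -0.85,"dz": 0,"roll": 0,"jaw": 0.55},
    {"dx": -0.56,"dy": -0.85,"dz": 0,"roll": 0,"jaw": 0.55},
    {"dx": -0.56,"dy": -0.85,"dz": 0,"roll": 0,"jaw": 0.55},
    {"dx": -0.56,"dy": -0.85,"dz": 0,"roll": 0,"jaw": 0.55},
    {"dx": -0.56,"dy": -0.85,"dz": 0,"roll": 0,"jaw": 0.55},
  ],
)

```text
time: 16.2
tool_pos: [0.4397, 0.2851, 0.2833]
orientation: [[0.998, -0.068, 0.002], [-0.068, -0.998, 0.001], [0.001, -0.001, -1.0]]
force: [-0.0, -0.0, -0.5]
gripper_width: 0.552
grip_force: 0.0
```

Run:
```python
from h import *
np.set_printoptions(precision=4,suppress=True)
env.grab_frame('top');env.grab_frame('side')
go(.425,.308,.092)
rs=[]
for c in('top','side'):
    for r in env.trace(c,'amber_bottle'):
        print(c,round(r['confidence'],2),r['rect'],atz(c,r['rect'][:2],.07))
```

```text
from [0.4382 0.2865 0.2832] dist 0.193 units [-0.49 -0.68  6.37] rows@.9 8.0
top 0.88 [126.6, 253.1, 25.1, 22.4] [0.3773 0.519  0.07  ]
top 0.86 [132.7, 208.4, 24.2, 18.4] [0.5149 0.5045 0.07  ]
top 0.79 [143.6, 169.6, 28.7, 20.8] [0.6366 0.4748 0.07  ]
top 0.64 [335.4, 161.9, 21.8, 24.1] [ 0.6618 -0.1226  0.07  ]
side 0.9 [166.4, 274.9, 26.1, 33.1] [0.5059 0.5104 0.07  ]
side 0.82 [186.5, 314.0, 26.6, 26.8] [0.3593 0.5118 0.07  ]
side 0.76 [157.5, 238.8, 24.2, 28.6] [0.639  0.4831 0.07  ]
```

Amber stands on the tray at about (0.662,-0.12). Next is red.

arm_command(
  increments=[
    {"dx": -0.49,"dy": -0.68,"dz": 0,"roll": 0,"jaw": 0.55},
    {"dx": 0,"dy": 0,"dz": 0.5,"roll": 0,"jaw": 0.55},
    {"dx": 0,"dy": 0,"dz": 0.9,"roll": 0,"jaw": 0.55},
    {"dx": 0,"dy": 0,"dz": 0.9,"roll": 0,"jaw": 0.55},
    {"dx": 0,"dy": 0,"dz": 0.9,"roll": 0,"jaw": 0.55},
    {"dx": 0,"dy": 0,"dz": 0.9,"roll": 0,"jaw": 0.55},
    {"dx": 0,"dy": 0,"dz": 0.7,"roll": 0,"jaw": 0.55},
    {"dx": 0,"dy": 0,"dz": 0.5,"roll": 0,"jaw": 0.55},
  ],
)

```text
time: 17.2
tool_pos: [0.4277, 0.304, 0.122]
orientation: [[0.998, -0.07, -0.001], [-0.07, -0.998, -0.001], [-0.001, 0.001, -1.0]]
force: [0.7, -0.1, 0.6]
gripper_width: 0.551
grip_force: 0.0
```

arm_command(
  increments=[
    {"dx": 0,"dy": 0,"dz": 0.5,"roll": 0,"jaw": 0.55},
    {"dx": 0,"dy": 0,"dz": 0.4,"roll": 0,"jaw": 0.55},
    {"dx": 0,"dy": 0,"dz": 0.1,"roll": 0,"jaw": 0.55},
    {"dx": 0,"dy": 0,"dz": 0,"roll": 0,"jaw": 0.25},
    {"dx": 0,"dy": 0,"dz": 0,"roll": 0,"jaw": 0.25},
    {"dx": 0,"dy": 0,"dz": 0,"roll": 0,"jaw": 0.25},
    {"dx": 0,"dy": 0,"dz": 0,"roll": 0,"jaw": 0.25},
    {"dx": 0,"dy": 0,"dz": 0,"roll": 0,"jaw": 0.25},
  ],
)

```text
time: 18.0
tool_pos: [0.427, 0.3054, 0.0935]
orientation: [[0.998, -0.068, 0.0], [-0.068, -0.998, 0.0], [0.0, -0.0, -1.0]]
force: [0.7, 0.2, -0.9]
gripper_width: 0.369
grip_force: 56.5
```

arm_command(
  increments=[
    {"dx": 0,"dy": 0,"dz": 0,"roll": 0,"jaw": 0.25},
    {"dx": 0,"dy": 0,"dz": 0,"roll": 0,"jaw": 0.25},
    {"dx": 0,"dy": 0,"dz": -0.4,"roll": 0,"jaw": 0.25},
    {"dx": 0,"dy": 0,"dz": -0.7,"roll": 0,"jaw": 0.25},
    {"dx": 0,"dy": 0,"dz": -0.9,"roll": 0,"jaw": 0.25},
    {"dx": 0,"dy": 0,"dz": -0.9,"roll": 0,"jaw": 0.25},
    {"dx": 0,"dy": 0,"dz": -0.9,"roll": 0,"jaw": 0.25},
    {"dx": 0,"dy": 0,"dz": -0.9,"roll": 0,"jaw": 0.25},
  ],
)

```text
time: 18.8
tool_pos: [0.4266, 0.3052, 0.2361]
orientation: [[0.998, -0.068, 0.0], [-0.068, -0.998, 0.0], [0.0, -0.0, -1.0]]
force: [0.8, 0.3, -0.9]
gripper_width: 0.37
grip_force: 56.7
```

Run:
```python
from h import *
np.set_printoptions(precision=4,suppress=True)
go(.6645,-.032,.275)
```

```text
from [0.4266 0.3052 0.2361] dist 0.415 units [ 8.68 10.68 -1.3 ] rows@.9 12.0
```

arm_command(
  increments=[
    {"dx": 0.3,"dy": 0.4,"dz": -0.5,"roll": 0,"jaw": 0.25},
    {"dx": 0.6,"dy": 0.76,"dz": -0.5,"roll": 0,"jaw": 0.25},
    {"dx": 0.7,"dy": 0.86,"dz": 0,"roll": 0,"jaw": 0.25},
    {"dx": 0.7,"dy": 0.86,"dz": 0,"roll": 0,"jaw": 0.25},
    {"dx": 0.7,"dy": 0.86,"dz": 0,"roll": 0,"jaw": 0.25},
    {"dx": 0.7,"dy": 0.86,"dz": 0,"roll": 0,"jaw": 0.25},
    {"dx": 0.7,"dy": 0.86,"dz": 0,"roll": 0,"jaw": 0.25},
    {"dx": 0.7,"dy": 0.86,"dz": 0,"roll": 0,"jaw": 0.25},
  ],
)

```text
time: 19.6
tool_pos: [0.5669, 0.1046, 0.265]
orientation: [[0.998, -0.068, 0.0], [-0.068, -0.998, 0.0], [0.0, -0.0, -1.0]]
force: [1.0, 1.0, -0.7]
gripper_width: 0.365
grip_force: 56.7
```

arm_command(
  increments=[
    {"dx": 0.7,"dy": 0.86,"dz": 0,"roll": 0,"jaw": 0.25},
    {"dx": 0.7,"dy": 0.86,"dz": 0,"roll": 0,"jaw": 0.25},
    {"dx": 0.7,"dy": 0.86,"dz": 0,"roll": 0,"jaw": 0.25},
    {"dx": 0.7,"dy": 0.86,"dz": 0,"roll": 0,"jaw": 0.25},
    {"dx": 0.5,"dy": 0.6,"dz": 0,"roll": 0,"jaw": 0.25},
    {"dx": 0.2,"dy": 0.3,"dz": 0,"roll": 0,"jaw": 0.25},
    {"dx": 0,"dy": 0,"dz": 0,"roll": 0,"jaw": 0.25},
    {"dx": 0,"dy": 0,"dz": 0,"roll": 0,"jaw": 0.25},
  ],
)

```text
time: 20.4
tool_pos: [0.6616, -0.0303, 0.2642]
orientation: [[0.998, -0.068, -0.001], [-0.068, -0.998, 0.001], [-0.002, -0.001, -1.0]]
force: [-0.1, 0.1, -2.0]
gripper_width: 0.363
grip_force: 56.7
```

Run:
```python
from h import *
np.set_printoptions(precision=4,suppress=True)
go(.6645,-.032,.0945)
```

```text
from [ 0.6616 -0.0303  0.2642] dist 0.17 units [0.11 0.05 5.66] rows@.9 7.0
```

arm_command(
  increments=[
    {"dx": 0.1,"dy": 0.05,"dz": 0.6,"roll": 0,"jaw": 0.25},
    {"dx": 0,"dy": 0,"dz": 0.9,"roll": 0,"jaw": 0.25},
    {"dx": 0,"dy": 0,"dz": 0.9,"roll": 0,"jaw": 0.25},
    {"dx": 0,"dy": 0,"dz": 0.9,"roll": 0,"jaw": 0.25},
    {"dx": 0,"dy": 0,"dz": 0.9,"roll": 0,"jaw": 0.25},
    {"dx": 0,"dy": 0,"dz": 0.7,"roll": 0,"jaw": 0.25},
    {"dx": 0,"dy": 0,"dz": 0.5,"roll": 0,"jaw": 0.25},
    {"dx": 0,"dy": 0,"dz": 0.22,"roll": 0,"jaw": 0.25},
  ],
)

```text
time: 21.2
tool_pos: [0.6642, -0.0316, 0.0943]
orientation: [[0.998, -0.067, -0.003], [-0.067, -0.998, 0.001], [-0.003, -0.001, -1.0]]
force: [-0.0, 0.2, -1.5]
gripper_width: 0.366
grip_force: 56.7
```

arm_command(
  increments=[
    {"dx": 0,"dy": 0,"dz": 0,"roll": 0,"jaw": 0.25},
    {"dx": 0,"dy": 0,"dz": 0,"roll": 0,"jaw": 0.55},
    {"dx": 0,"dy": 0,"dz": 0,"roll": 0,"jaw": 0.55},
    {"dx": 0,"dy": 0,"dz": 0,"roll": 0,"jaw": 0.55},
    {"dx": 0,"dy": 0,"dz": -0.3,"roll": 0,"jaw": 0.55},
    {"dx": 0,"dy": 0,"dz": -0.9,"roll": 0,"jaw": 0.55},
    {"dx": 0,"dy": 0,"dz": -1,"roll": 0,"jaw": 0.55},
    {"dx": 0,"dy": 0,"dz": -1,"roll": 0,"jaw": 0.55},
  ],
)

```text
time: 22.0
tool_pos: [0.6655, -0.0331, 0.1935]
orientation: [[0.998, -0.068, 0.001], [-0.068, -0.998, -0.0], [0.001, 0.0, -1.0]]
force: [1.4, 0.5, -0.0]
gripper_width: 0.552
grip_force: 0.0
```

arm_command(
  increments=[
    {"dx": 0,"dy": 0,"dz": -1,"roll": 0,"jaw": 0.6},
    {"dx": 0,"dy": 0,"dz": -1,"roll": 0,"jaw": 0.6},
    {"dx": -0.36,"dy": -0.85,"dz": -1,"roll": 0,"jaw": 0.6},
    {"dx": -0.36,"dy": -0.85,"dz": 0,"roll": 0,"jaw": 0.6},
    {"dx": -0.36,"dy": -0.85,"dz": 0,"roll": 0,"jaw": 0.6},
    {"dx": -0.36,"dy": -0.85,"dz": 0,"roll": 0,"jaw": 0.6},
    {"dx": -0.36,"dy": -0.85,"dz": 0,"roll": 0,"jaw": 0.6},
    {"dx": -0.36,"dy": -0.85,"dz": 0,"roll": 0,"jaw": 0.6},
  ],
)

```text
time: 22.8
tool_pos: [0.6108, 0.125, 0.2829]
orientation: [[0.998, -0.068, 0.002], [-0.068, -0.998, 0.0], [0.001, -0.0, -1.0]]
force: [-0.1, 1.0, -0.3]
gripper_width: 0.6
grip_force: 0.0
```

arm_command(
  increments=[
    {"dx": -0.36,"dy": -0.85,"dz": 0,"roll": 0,"jaw": 0.6},
    {"dx": -0.36,"dy": -0.85,"dz": 0,"roll": 0,"jaw": 0.6},
    {"dx": -0.36,"dy": -0.85,"dz": 0,"roll": 0,"jaw": 0.6},
    {"dx": -0.36,"dy": -0.85,"dz": 0,"roll": 0,"jaw": 0.6},
    {"dx": -0.36,"dy": -0.85,"dz": 0,"roll": 0,"jaw": 0.6},
    {"dx": -0.36,"dy": -0.85,"dz": 0,"roll": 0,"jaw": 0.6},
    {"dx": -0.36,"dy": -0.85,"dz": 0,"roll": 0,"jaw": 0.6},
    {"dx": -0.36,"dy": -0.85,"dz": 0,"roll": 0,"jaw": 0.6},
  ],
)

```text
time: 23.6
tool_pos: [0.5385, 0.3345, 0.2829]
orientation: [[0.998, -0.068, 0.001], [-0.068, -0.998, 0.001], [0.001, -0.001, -1.0]]
force: [-0.1, 0.7, -0.6]
gripper_width: 0.599
grip_force: 0.0
```

Run:
```python
from h import *
np.set_printoptions(precision=4,suppress=True)
env.grab_frame('top');env.grab_frame('side')
go(.5137,.389,.123)
for n in('red_cap_bottle','amber_bottle'):
  for c in('top','side'):
    for r in env.trace(c,n): print(n,c,round(r['confidence'],2),r['rect'],atz(c,r['rect'][:2],.06))
```

```text
from [0.5374 0.3365 0.2827] dist 0.17 units [-0.91 -1.69  5.33] rows@.9 6.0
red_cap_bottle top 0.64 [306.4, 166.2, 12.3, 11.6] [ 0.6498 -0.0328  0.06  ]
amber_bottle top 0.86 [128.8, 251.8, 25.3, 20.1] [0.3815 0.5154 0.06  ]
amber_bottle top 0.67 [333.4, 161.9, 21.8, 28.9] [ 0.664  -0.1178  0.06  ]
amber_bottle top 0.5 [141.8, 209.0, 9.3, 14.0] [0.5142 0.4786 0.06  ]
amber_bottle side 0.85 [156.9, 241.7, 28.0, 33.3] [0.6367 0.4885 0.06  ]
amber_bottle side 0.74 [186.9, 313.9, 26.7, 29.9] [0.3637 0.5104 0.06  ]
amber_bottle side 0.71 [166.9, 274.4, 20.8, 33.9] [0.5125 0.5081 0.06  ]
amber_bottle side 0.42 [396.6, 185.3, 71.2, 66.7] [ 0.4181 -0.306   0.06  ]
```

Red and amber stand on the tray. Now blue.

arm_command(
  increments=[
    {"dx": -0.45,"dy": -0.84,"dz": 0,"roll": 0,"jaw": 0.6},
    {"dx": -0.45,"dy": -0.84,"dz": 0,"roll": 0,"jaw": 0.6},
    {"dx": 0,"dy": 0,"dz": 0.5,"roll": 0,"jaw": 0.6},
    {"dx": 0,"dy": 0,"dz": 0.9,"roll": 0,"jaw": 0.6},
    {"dx": 0,"dy": 0,"dz": 0.9,"roll": 0,"jaw": 0.6},
    {"dx": 0,"dy": 0,"dz": 0.9,"roll": 0,"jaw": 0.6},
    {"dx": 0,"dy": 0,"dz": 0.6,"roll": 0,"jaw": 0.6},
    {"dx": 0,"dy": 0,"dz": 0,"roll": 0,"jaw": 0.6},
  ],
)

```text
time: 24.7
tool_pos: [0.5143, 0.3834, 0.1647]
orientation: [[0.998, -0.07, -0.006], [-0.07, -0.998, -0.003], [-0.006, 0.004, -1.0]]
force: [0.4, -0.0, 0.2]
gripper_width: 0.6
grip_force: 0.0
```

Run:
```python
from h import *
np.set_printoptions(precision=4,suppress=True)
go(.5137,.389,.123)
```

```text
from [0.5143 0.3834 0.1647] dist 0.042 units [-0.03 -0.19  1.39] rows@.9 2.0
```

arm_command(
  increments=[
    {"dx": 0,"dy": -0.19,"dz": 0,"roll": 0,"jaw": 0.6},
    {"dx": 0,"dy": 0,"dz": 0.5,"roll": 0,"jaw": 0.6},
    {"dx": 0,"dy": 0,"dz": 0.5,"roll": 0,"jaw": 0.6},
    {"dx": 0,"dy": 0,"dz": 0.3,"roll": 0,"jaw": 0.6},
    {"dx": 0,"dy": 0,"dz": 0.1,"roll": 0,"jaw": 0.6},
    {"dx": 0,"dy": 0,"dz": 0,"roll": 0,"jaw": 0.6},
    {"dx": 0,"dy": 0,"dz": 0,"roll": 0,"jaw": 0.6},
    {"dx": 0,"dy": 0,"dz": 0,"roll": 0,"jaw": 0.6},
  ],
)

```text
time: 25.5
tool_pos: [0.5162, 0.3915, 0.1262]
orientation: [[0.998, -0.068, 0.001], [-0.068, -0.998, 0.001], [0.001, -0.001, -1.0]]
force: [-0.1, 0.5, -0.3]
gripper_width: 0.603
grip_force: 0.0
```

arm_command(
  increments=[
    {"dx": 0,"dy": 0,"dz": 0,"roll": 0,"jaw": 0.3},
    {"dx": 0,"dy": 0,"dz": 0,"roll": 0,"jaw": 0.3},
    {"dx": 0,"dy": 0,"dz": 0,"roll": 0,"jaw": 0.3},
    {"dx": 0,"dy": 0,"dz": 0,"roll": 0,"jaw": 0.3},
    {"dx": 0,"dy": 0,"dz": 0,"roll": 0,"jaw": 0.3},
    {"dx": 0,"dy": 0,"dz": 0,"roll": 0,"jaw": 0.3},
    {"dx": 0,"dy": 0,"dz": 0,"roll": 0,"jaw": 0.3},
    {"dx": 0,"dy": 0,"dz": 0,"roll": 0,"jaw": 0.3},
  ],
)

```text
time: 26.3
tool_pos: [0.5163, 0.3911, 0.1268]
orientation: [[0.998, -0.068, 0.001], [-0.068, -0.998, -0.0], [0.001, -0.0, -1.0]]
force: [-1.5, -1.8, 4.6]
gripper_width: 0.439
grip_force: 55.2
```

arm_command(
  increments=[
    {"dx": 0,"dy": 0,"dz": -0.4,"roll": 0,"jaw": 0.3},
    {"dx": 0,"dy": 0,"dz": -0.6,"roll": 0,"jaw": 0.3},
    {"dx": 0,"dy": 0,"dz": -0.7,"roll": 0,"jaw": 0.3},
    {"dx": 0,"dy": 0,"dz": -0.7,"roll": 0,"jaw": 0.3},
    {"dx": 0,"dy": 0,"dz": -0.7,"roll": 0,"jaw": 0.3},
    {"dx": 0,"dy": 0,"dz": -0.7,"roll": 0,"jaw": 0.3},
    {"dx": 0,"dy": 0,"dz": -0.7,"roll": 0,"jaw": 0.3},
    {"dx": 0,"dy": 0,"dz": -0.5,"roll": 0,"jaw": 0.3},
  ],
)

```text
time: 27.1
tool_pos: [0.5156, 0.3916, 0.2769]
orientation: [[0.998, -0.068, 0.0], [-0.068, -0.998, 0.001], [0.0, -0.001, -1.0]]
force: [0.1, -0.7, -3.2]
gripper_width: 0.439
grip_force: 54.2
```

Run:
```python
from h import *
np.set_printoptions(precision=4,suppress=True)
print(env.get_obs()['qpos'])
go(.6645,.051)
```

```text
[ 27.3275  30.0444  76.4385   0.0363  73.4678 121.219 ]
from [0.5156 0.3916 0.2769] dist 0.372 units [ 5.72 10.99 -0.01] rows@.9 13.0
```

arm_command(
  increments=[
    {"dx": 0.1,"dy": 0.4,"dz": 0,"roll": 0,"jaw": 0.3},
    {"dx": 0.2,"dy": 0.7,"dz": 0,"roll": 0,"jaw": 0.3},
    {"dx": 0.2,"dy": 0.85,"dz": 0,"roll": 0,"jaw": 0.3},
    {"dx": 0.2,"dy": 0.85,"dz": 0,"roll": 0,"jaw": 0.3},
    {"dx": 0.25,"dy": 0.85,"dz": 0,"roll": 0,"jaw": 0.3},
    {"dx": 0.35,"dy": 0.85,"dz": 0,"roll": 0,"jaw": 0.3},
    {"dx": 0.45,"dy": 0.85,"dz": 0,"roll": 0,"jaw": 0.3},
    {"dx": 0.55,"dy": 0.85,"dz": 0,"roll": 0,"jaw": 0.3},
  ],
)

```text
time: 27.9
tool_pos: [0.5707, 0.1992, 0.2741]
orientation: [[0.998, -0.068, -0.004], [-0.068, -0.998, -0.001], [-0.004, 0.001, -1.0]]
force: [-0.7, 0.2, -3.2]
gripper_width: 0.436
grip_force: 54.2
```

arm_command(
  increments=[
    {"dx": 0.6,"dy": 0.85,"dz": 0,"roll": 0,"jaw": 0.3},
    {"dx": 0.7,"dy": 0.85,"dz": 0,"roll": 0,"jaw": 0.3},
    {"dx": 0.7,"dy": 0.85,"dz": 0,"roll": 0,"jaw": 0.3},
    {"dx": 0.6,"dy": 0.85,"dz": 0,"roll": 0,"jaw": 0.3},
    {"dx": 0.5,"dy": 0.7,"dz": 0,"roll": 0,"jaw": 0.3},
    {"dx": 0.3,"dy": 0.5,"dz": 0,"roll": 0,"jaw": 0.3},
    {"dx": 0,"dy": 0.15,"dz": 0,"roll": 0,"jaw": 0.3},
    {"dx": 0,"dy": 0,"dz": 0,"roll": 0,"jaw": 0.3},
  ],
)

```text
time: 28.7
tool_pos: [0.6629, 0.0515, 0.2747]
orientation: [[0.998, -0.069, -0.003], [-0.069, -0.998, 0.001], [-0.003, -0.001, -1.0]]
force: [-0.7, 0.1, -3.8]
gripper_width: 0.435
grip_force: 54.2
```

Run:
```python
from h import *
np.set_printoptions(precision=4,suppress=True)
go(.6645,.051,.1275)
```

```text
from [0.6629 0.0515 0.2747] dist 0.147 units [0.07 0.02 4.91] rows@.9 6.0
```

arm_command(
  increments=[
    {"dx": 0.05,"dy": 0,"dz": 0.6,"roll": 0,"jaw": 0.3},
    {"dx": 0,"dy": 0,"dz": 0.9,"roll": 0,"jaw": 0.3},
    {"dx": 0,"dy": 0,"dz": 0.9,"roll": 0,"jaw": 0.3},
    {"dx": 0,"dy": 0,"dz": 0.9,"roll": 0,"jaw": 0.3},
    {"dx": 0,"dy": 0,"dz": 0.7,"roll": 0,"jaw": 0.3},
    {"dx": 0,"dy": 0,"dz": 0.5,"roll": 0,"jaw": 0.3},
    {"dx": 0,"dy": 0,"dz": 0.3,"roll": 0,"jaw": 0.3},
    {"dx": 0,"dy": 0,"dz": 0.08,"roll": 0,"jaw": 0.3},
  ],
)

```text
time: 29.5
tool_pos: [0.6649, 0.0526, 0.1285]
orientation: [[0.998, -0.067, -0.001], [-0.067, -0.998, 0.0], [-0.001, -0.0, -1.0]]
force: [0.6, -0.4, -2.7]
gripper_width: 0.434
grip_force: 54.2
```

arm_command(
  increments=[
    {"dx": 0,"dy": 0,"dz": 0,"roll": 0,"jaw": 0.3},
    {"dx": 0,"dy": 0,"dz": 0,"roll": 0,"jaw": 0.6},
    {"dx": 0,"dy": 0,"dz": 0,"roll": 0,"jaw": 0.6},
    {"dx": 0,"dy": 0,"dz": 0,"roll": 0,"jaw": 0.6},
    {"dx": 0,"dy": 0,"dz": -0.3,"roll": 0,"jaw": 0.6},
    {"dx": 0,"dy": 0,"dz": -0.9,"roll": 0,"jaw": 0.6},
    {"dx": 0,"dy": 0,"dz": -1,"roll": 0,"jaw": 0.6},
    {"dx": 0,"dy": 0,"dz": -1,"roll": 0,"jaw": 0.6},
  ],
)

```text
time: 30.3
tool_pos: [0.6656, 0.0518, 0.2271]
orientation: [[0.998, -0.068, 0.001], [-0.068, -0.998, 0.0], [0.001, -0.0, -1.0]]
force: [0.2, -0.6, 0.1]
gripper_width: 0.601
grip_force: 0.0
```

arm_command(
  increments=[
    {"dx": -0.3,"dy": 0,"dz": -1,"roll": 0,"jaw": 0.85},
    {"dx": -0.8,"dy": -0.5,"dz": -0.5,"roll": 0,"jaw": 0.85},
    {"dx": -0.8,"dy": -0.6,"dz": 0,"roll": 0,"jaw": 0.85},
    {"dx": -0.8,"dy": -0.7,"dz": 0,"roll": 0,"jaw": 0.85},
    {"dx": -0.7,"dy": -0.8,"dz": 0,"roll": 0,"jaw": 0.85},
    {"dx": -0.6,"dy": -0.9,"dz": 0,"roll": 0,"jaw": 0.85},
    {"dx": -0.6,"dy": -0.9,"dz": 0,"roll": 0,"jaw": 0.85},
    {"dx": -0.5,"dy": -0.9,"dz": 0,"roll": 0,"jaw": 0.85},
  ],
)

```text
time: 31.1
tool_pos: [0.5229, 0.2219, 0.2715]
orientation: [[0.998, -0.068, 0.001], [-0.068, -0.998, 0.0], [0.001, -0.0, -1.0]]
force: [0.5, 0.1, 0.1]
gripper_width: 0.851
grip_force: 0.0
```

arm_command(
  increments=[
    {"dx": -0.3,"dy": -0.9,"dz": 0,"roll": 0,"jaw": 0.85},
    {"dx": -0.2,"dy": -0.9,"dz": 0,"roll": 0,"jaw": 0.85},
    {"dx": -0.1,"dy": -0.9,"dz": 0,"roll": 0,"jaw": 0.85},
    {"dx": 0,"dy": 0,"dz": 0,"roll": 0,"jaw": 0.85},
    {"dx": 0,"dy": 0,"dz": 0,"roll": 0,"jaw": 0.85},
    {"dx": 0,"dy": 0,"dz": 0,"roll": 0,"jaw": 0.85},
    {"dx": 0,"dy": 0,"dz": 0,"roll": 0,"jaw": 0.85},
    {"dx": 0,"dy": 0,"dz": 0,"roll": 0,"jaw": 0.85},
  ],
)

```text
time: 31.9
tool_pos: [0.5115, 0.302, 0.2703]
orientation: [[0.998, -0.07, -0.0], [-0.07, -0.998, -0.0], [-0.0, 0.0, -1.0]]
force: [0.5, 0.2, 0.1]
gripper_width: 0.849
grip_force: 0.0
```

Run:
```python
from h import *
np.set_printoptions(precision=4,suppress=True)
go(.509,.303,.053)
t=save('top','top2');s=save('side','side2')
cv2.imwrite('pics/m3.png',np.hstack([cv2.resize(t[130:280,145:365,::-1],(440,300)),cv2.resize(s[140:320,150:360,::-1],(350,300))]))
```

```text
from [0.5115 0.302  0.2703] dist 0.217 units [-0.09 -0.03  7.24] rows@.9 9.0
```

View pics/m3.png

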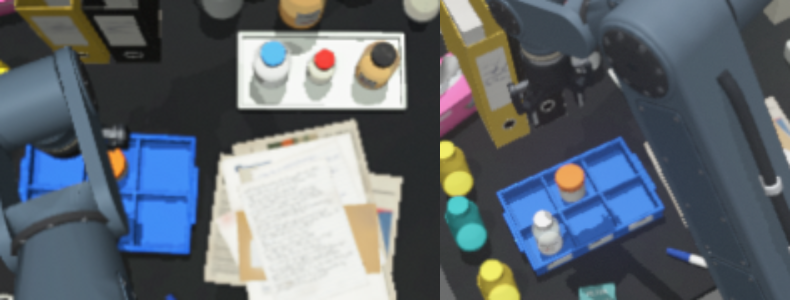

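The three bottles stand upright on the tray: blue (272,58), red (323,63), amber (380,58) in the montage. The jar and the white-cap bottle remain in the carrier. Grasp the jar.

arm_command(
  increments=[
    {"dx": -0.09,"dy": -0.03,"dz": 0.5,"roll": 0,"jaw": 0.85},
    {"dx": 0,"dy": 0,"dz": 0.9,"roll": 0,"jaw": 0.85},
    {"dx": 0,"dy": 0,"dz": 0.9,"roll": 0,"jaw": 0.85},
    {"dx": 0,"dy": 0,"dz": 0.9,"roll": 0,"jaw": 0.85},
    {"dx": 0,"dy": 0,"dz": 0.9,"roll": 0,"jaw": 0.85},
    {"dx": 0,"dy": 0,"dz": 0.9,"roll": 0,"jaw": 0.85},
    {"dx": 0,"dy": 0,"dz": 0.6,"roll": 0,"jaw": 0.85},
    {"dx": 0,"dy": 0,"dz": 0.5,"roll": 0,"jaw": 0.85},
  ],
)

```text
time: 32.8
tool_pos: [0.5084, 0.3035, 0.0858]
orientation: [[0.998, -0.069, -0.001], [-0.069, -0.998, -0.001], [-0.001, 0.001, -1.0]]
force: [-0.0, 0.1, 0.0]
gripper_width: 0.85
grip_force: 0.0
```

arm_command(
  increments=[
    {"dx": 0,"dy": 0,"dz": 0.5,"roll": 0,"jaw": 0.85},
    {"dx": 0,"dy": 0,"dz": 0.4,"roll": 0,"jaw": 0.85},
    {"dx": 0,"dy": 0,"dz": 0.2,"roll": 0,"jaw": 0.85},
    {"dx": 0,"dy": 0,"dz": 0.1,"roll": 0,"jaw": 0.85},
    {"dx": 0,"dy": 0,"dz": 0,"roll": 0,"jaw": 0.85},
    {"dx": 0,"dy": 0,"dz": 0,"roll": 0,"jaw": 0.85},
    {"dx": 0,"dy": 0,"dz": 0,"roll": 0,"jaw": 0.5},
    {"dx": 0,"dy": 0,"dz": 0,"roll": 0,"jaw": 0.5},
  ],
)

```text
time: 33.6
tool_pos: [0.5092, 0.3041, 0.0525]
orientation: [[0.998, -0.068, 0.001], [-0.068, -0.998, 0.0], [0.001, -0.0, -1.0]]
force: [-1.5, -0.1, 2.4]
gripper_width: 0.602
grip_force: 62.1
```

arm_command(
  increments=[
    {"dx": 0,"dy": 0,"dz": 0,"roll": 0,"jaw": 0.5},
    {"dx": 0,"dy": 0,"dz": 0,"roll": 0,"jaw": 0.5},
    {"dx": 0,"dy": 0,"dz": 0,"roll": 0,"jaw": 0.5},
    {"dx": 0,"dy": 0,"dz": 0,"roll": 0,"jaw": 0.5},
    {"dx": 0,"dy": 0,"dz": 0,"roll": 0,"jaw": 0.5},
    {"dx": 0,"dy": 0,"dz": 0,"roll": 0,"jaw": 0.5},
    {"dx": 0,"dy": 0,"dz": 0,"roll": 0,"jaw": 0.5},
    {"dx": 0,"dy": 0,"dz": 0,"roll": 0,"jaw": 0.5},
  ],
)

```text
time: 34.4
tool_pos: [0.5092, 0.3041, 0.0524]
orientation: [[0.998, -0.068, 0.001], [-0.068, -0.998, 0.0], [0.001, -0.001, -1.0]]
force: [-1.5, -0.6, 5.1]
gripper_width: 0.602
grip_force: 62.5
```

arm_command(
  increments=[
    {"dx": 0,"dy": 0,"dz": -0.4,"roll": 0,"jaw": 0.5},
    {"dx": 0,"dy": 0,"dz": -0.7,"roll": 0,"jaw": 0.5},
    {"dx": 0,"dy": 0,"dz": -0.9,"roll": 0,"jaw": 0.5},
    {"dx": 0,"dy": 0,"dz": -0.9,"roll": 0,"jaw": 0.5},
    {"dx": 0,"dy": 0,"dz": -0.9,"roll": 0,"jaw": 0.5},
    {"dx": 0,"dy": 0,"dz": -0.9,"roll": 0,"jaw": 0.5},
    {"dx": 0,"dy": 0,"dz": -0.9,"roll": 0,"jaw": 0.5},
    {"dx": 0,"dy": 0.4,"dz": -0.5,"roll": 0,"jaw": 0.5},
  ],
)

```text
time: 35.2
tool_pos: [0.5087, 0.293, 0.2372]
orientation: [[0.998, -0.066, 0.005], [-0.066, -0.998, 0.002], [0.004, -0.002, -1.0]]
force: [0.6, 0.2, -1.5]
gripper_width: 0.603
grip_force: 63.1
```

arm_command(
  increments=[
    {"dx": -0.06,"dy": 0.7,"dz": 0,"roll": 0,"jaw": 0.5},
    {"dx": -0.06,"dy": 0.88,"dz": 0,"roll": 0,"jaw": 0.5},
    {"dx": -0.06,"dy": 0.88,"dz": 0,"roll": 0,"jaw": 0.5},
    {"dx": -0.06,"dy": 0.88,"dz": 0,"roll": 0,"jaw": 0.5},
    {"dx": -0.06,"dy": 0.88,"dz": 0,"roll": 0,"jaw": 0.5},
    {"dx": -0.06,"dy": 0.88,"dz": 0,"roll": 0,"jaw": 0.5},
    {"dx": -0.06,"dy": 0.88,"dz": 0,"roll": 0,"jaw": 0.5},
    {"dx": -0.06,"dy": 0.88,"dz": 0,"roll": 0,"jaw": 0.5},
  ],
)

```text
time: 36.0
tool_pos: [0.4782, 0.086, 0.2341]
orientation: [[0.998, -0.068, -0.001], [-0.068, -0.998, -0.0], [-0.001, 0.0, -1.0]]
force: [0.1, -0.6, -1.0]
gripper_width: 0.602
grip_force: 63.1
```

arm_command(
  increments=[
    {"dx": -0.06,"dy": 0.88,"dz": 0,"roll": 0,"jaw": 0.5},
    {"dx": -0.06,"dy": 0.88,"dz": 0,"roll": 0,"jaw": 0.5},
    {"dx": -0.06,"dy": 0.88,"dz": 0,"roll": 0,"jaw": 0.5},
    {"dx": -0.06,"dy": 0.88,"dz": 0,"roll": 0,"jaw": 0.5},
    {"dx": -0.06,"dy": 0.88,"dz": 0,"roll": 0,"jaw": 0.5},
    {"dx": -0.06,"dy": 0.88,"dz": 0,"roll": 0,"jaw": 0.5},
    {"dx": -0.06,"dy": 0.88,"dz": 0,"roll": 0,"jaw": 0.5},
    {"dx": -0.06,"dy": 0.88,"dz": 0,"roll": 0,"jaw": 0.5},
  ],
)

```text
time: 36.8
tool_pos: [0.4493, -0.1232, 0.2341]
orientation: [[0.998, -0.068, -0.001], [-0.068, -0.998, 0.0], [-0.001, -0.0, -1.0]]
force: [-0.4, 0.1, -1.2]
gripper_width: 0.603
grip_force: 63.1
```

arm_command(
  increments=[
    {"dx": -0.06,"dy": 0.88,"dz": 0,"roll": 0,"jaw": 0.5},
    {"dx": -0.06,"dy": 0.88,"dz": 0,"roll": 0,"jaw": 0.5},
    {"dx": -0.06,"dy": 0.88,"dz": 0,"roll": 0,"jaw": 0.5},
    {"dx": -0.06,"dy": 0.88,"dz": 0,"roll": 0,"jaw": 0.5},
    {"dx": -0.06,"dy": 0.88,"dz": 0,"roll": 0,"jaw": 0.5},
    {"dx": -0.06,"dy": 0.6,"dz": 0,"roll": 0,"jaw": 0.5},
    {"dx": -0.06,"dy": 0.3,"dz": 0,"roll": 0,"jaw": 0.5},
    {"dx": 0,"dy": 0,"dz": 0,"roll": 0,"jaw": 0.5},
  ],
)

```text
time: 37.6
tool_pos: [0.4264, -0.2806, 0.234]
orientation: [[0.998, -0.07, -0.001], [-0.07, -0.998, 0.0], [-0.001, -0.0, -1.0]]
force: [0.5, 0.6, -1.0]
gripper_width: 0.603
grip_force: 63.1
```

Run:
```python
from h import *
np.set_printoptions(precision=4,suppress=True)
im,ci=view('w8')
for t in('w8','w2'):
    im=cv2.imread(f'pics/{t}.png');ci=json.load(open(f'pics/{t}.json'));b=proj('wrist',(.4965,-.3212,.068),ci)[0];print(t,b)
    e=cv2.Canny(cv2.cvtColor(im,cv2.COLOR_BGR2GRAY),60,140); v,u=np.nonzero(e); X=np.array([atz('wrist',(p,q),.068,ci)[:2] for p,q in zip(u,v)])
    best=(0,)
    for cx in np.arange(.486,.508,.0005):
        for cy in np.arange(-.332,-.310,.0005):
            d=np.hypot(X[:,0]-cx,X[:,1]-cy); n=(np.abs(d-.0555)<.0012).sum()
            if n>best[0]: best=(n,cx,cy)
    print(best)
go(.497,-.3205)
```

```text
w8 37.65 [ 0.4265 -0.2795  0.234 ] yaw -3.98
w8 [325.6281 107.5059]
(np.int64(323), np.float64(0.493), np.float64(-0.322))
w2 [286.1083  77.0482]
(np.int64(317), np.float64(0.495), np.float64(-0.321))
from [ 0.4265 -0.2795  0.234 ] dist 0.082 units [ 2.44  1.2  -0.  ] rows@.9 3.0
```

View pics/w8.png

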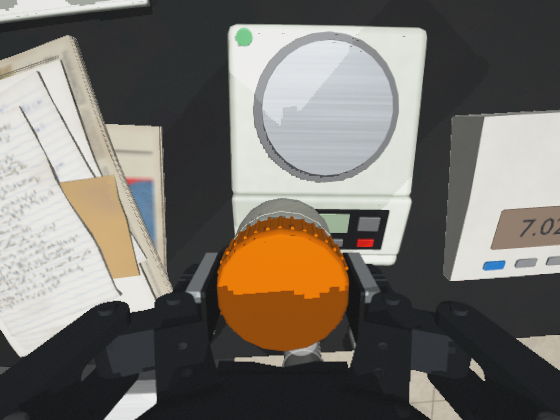

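The pan is clear: outer ring x 252–399, y 31–182. The jar is held upright, lid centre about (283,285). Both fits agree on roughly (0.4955,-0.3215). Move over the pan, part-way down.

arm_command(
  increments=[
    {"dx": 0.4,"dy": 0.21,"dz": 0,"roll": 0,"jaw": 0.5},
    {"dx": 0.7,"dy": 0.36,"dz": 0,"roll": 0,"jaw": 0.5},
    {"dx": 0.7,"dy": 0.36,"dz": 0,"roll": 0,"jaw": 0.5},
    {"dx": 0.5,"dy": 0.26,"dz": 0,"roll": 0,"jaw": 0.5},
    {"dx": 0.09,"dy": 0.05,"dz": 0.5,"roll": 0,"jaw": 0.5},
    {"dx": 0,"dy": 0,"dz": 0.8,"roll": 0,"jaw": 0.5},
    {"dx": 0,"dy": 0,"dz": 0.8,"roll": 0,"jaw": 0.5},
    {"dx": 0,"dy": 0,"dz": 0.6,"roll": 0,"jaw": 0.5},
  ],
)

```text
time: 38.45
tool_pos: [0.4944, -0.319, 0.1505]
orientation: [[0.998, -0.067, -0.004], [-0.067, -0.998, 0.004], [-0.004, -0.004, -1.0]]
force: [0.1, -0.3, -1.6]
gripper_width: 0.604
grip_force: 63.1
```

Run:
```python
from h import *
np.set_printoptions(precision=4,suppress=True)
ci=json.load(open('pics/w8.json')); im=cv2.cvtColor(cv2.imread('pics/w8.png'),cv2.COLOR_BGR2HSV)
m=((im[...,0]>4)&(im[...,0]<20)&(im[...,1]>170)&(im[...,2]>90)).astype(np.uint8); m[:200]=0
k=max(cv2.findContours(m,0,2)[0],key=cv2.contourArea);h=cv2.convexHull(k)[:,0]
low=[p for p in h if p[1]>265]; e=cv2.minEnclosingCircle(np.array(low)); print(e, atz('wrist',e[0],.2456,ci), 'tcp .4265 -.2795')
go(.4955,-.3215,.1175)
```

```text
((282.909912109375, 287.3992919921875), 67.91956329345703) [ 0.4301 -0.281   0.2456] tcp .4265 -.2795
from [ 0.4944 -0.319   0.1505] dist 0.033 units [0.05 0.08 1.1 ] rows@.9 2.0
```

arm_command(
  increments=[
    {"dx": 0.03,"dy": 0.07,"dz": 0,"roll": 0,"jaw": 0.5},
    {"dx": 0,"dy": 0,"dz": 0.4,"roll": 0,"jaw": 0.5},
    {"dx": 0,"dy": 0,"dz": 0.35,"roll": 0,"jaw": 0.5},
    {"dx": 0,"dy": 0,"dz": 0.25,"roll": 0,"jaw": 0.5},
    {"dx": 0,"dy": 0,"dz": 0.1,"roll": 0,"jaw": 0.5},
    {"dx": 0,"dy": 0,"dz": 0,"roll": 0,"jaw": 0.5},
    {"dx": 0,"dy": 0,"dz": 0,"roll": 0,"jaw": 0.5},
    {"dx": 0,"dy": 0,"dz": 0,"roll": 0,"jaw": 0.5},
  ],
)

```text
time: 39.25
tool_pos: [0.4973, -0.3242, 0.1207]
orientation: [[0.998, -0.068, 0.001], [-0.068, -0.998, -0.001], [0.001, 0.001, -1.0]]
force: [0.4, 0.2, -0.5]
gripper_width: 0.602
grip_force: 63.1
```

arm_command(
  increments=[
    {"dx": -0.1,"dy": -0.08,"dz": 0,"roll": 0,"jaw": 0.5},
    {"dx": 0,"dy": 0,"dz": 0.06,"roll": 0,"jaw": 0.5},
    {"dx": 0,"dy": 0,"dz": 0.05,"roll": 0,"jaw": 0.5},
    {"dx": 0,"dy": 0,"dz": 0,"roll": 0,"jaw": 0.5},
    {"dx": 0,"dy": 0,"dz": 0,"roll": 0,"jaw": 0.5},
    {"dx": 0,"dy": 0,"dz": 0,"roll": 0,"jaw": 0.5},
    {"dx": 0,"dy": 0,"dz": 0,"roll": 0,"jaw": 0.5},
    {"dx": 0,"dy": 0,"dz": 0,"roll": 0,"jaw": 0.5},
  ],
)

```text
time: 40.05
tool_pos: [0.4943, -0.3214, 0.117]
orientation: [[0.998, -0.068, 0.0], [-0.068, -0.998, -0.0], [0.0, 0.0, -1.0]]
force: [0.1, 0.1, -1.2]
gripper_width: 0.604
grip_force: 63.1
```

arm_command(
  increments=[
    {"dx": 0,"dy": 0,"dz": 0.04,"roll": 0,"jaw": 0.5},
    {"dx": 0,"dy": 0,"dz": 0,"roll": 0,"jaw": 0.5},
    {"dx": 0,"dy": 0,"dz": 0,"roll": 0,"jaw": 0.5},
    {"dx": 0,"dy": 0,"dz": 0,"roll": 0,"jaw": 0.85},
    {"dx": 0,"dy": 0,"dz": 0,"roll": 0,"jaw": 0.85},
    {"dx": 0,"dy": 0,"dz": 0,"roll": 0,"jaw": 0.85},
    {"dx": 0,"dy": 0,"dz": 0,"roll": 0,"jaw": 0.85},
    {"dx": 0,"dy": 0,"dz": 0,"roll": 0,"jaw": 0.85},
  ],
)

```text
time: 40.85
tool_pos: [0.4942, -0.3214, 0.1155]
orientation: [[0.998, -0.068, -0.0], [-0.068, -0.998, 0.0], [-0.0, -0.0, -1.0]]
force: [-0.7, 0.0, 0.3]
gripper_width: 0.85
grip_force: 0.0
```

arm_command(
  increments=[
    {"dx": 0,"dy": 0,"dz": -0.3,"roll": 0,"jaw": 0.85},
    {"dx": 0,"dy": 0,"dz": -0.7,"roll": 0,"jaw": 0.85},
    {"dx": 0,"dy": 0,"dz": -1,"roll": 0,"jaw": 0.85},
    {"dx": 0,"dy": 0,"dz": -1,"roll": 0,"jaw": 0.85},
    {"dx": -0.9,"dy": 0,"dz": -1,"roll": 0,"jaw": 0.85},
    {"dx": -0.9,"dy": 0,"dz": -1,"roll": 0,"jaw": 0.85},
    {"dx": -0.7,"dy": 0,"dz": -1,"roll": 0,"jaw": 0.6},
    {"dx": 0,"dy": 0,"dz": 0,"roll": 0,"jaw": 0.6},
  ],
)

```text
time: 41.65
tool_pos: [0.4189, -0.3174, 0.3006]
orientation: [[0.998, -0.07, 0.005], [-0.07, -0.998, -0.007], [0.005, 0.006, -1.0]]
force: [0.8, -0.1, -0.3]
gripper_width: 0.603
grip_force: 0.0
```

Run:
```python
from h import *
np.set_printoptions(precision=4,suppress=True)
im,ci=view('w9'); cv2.imwrite('pics/w9c.png',cv2.resize(im[0:240,150:470,::-1],(640,480)))
s=cv2.cvtColor(im,cv2.COLOR_RGB2HSV); m=((s[...,0]>4)&(s[...,0]<20)&(s[...,1]>170)&(s[...,2]>90)).astype(np.uint8); m[:,:200]=0;m[:,400:]=0
k=max(cv2.findContours(m,0,2)[0],key=cv2.contourArea); e=cv2.fitEllipse(k); print(e,atz('wrist',e[0],.12,ci),atz('wrist',e[0],.126,ci)); go(.6645,.051)
```

```text
w9 41.7 [ 0.4194 -0.317   0.2986] yaw -3.98
((280.21295166015625, 105.2311019897461), (60.199954986572266, 63.13020706176758), 0.06322486698627472) [ 0.4948 -0.3217  0.12  ] [ 0.4946 -0.3217  0.126 ]
from [ 0.4194 -0.317   0.2986] dist 0.442 units [  7.3  -12.81  -0.02] rows@.9 15.0
```

View pics/w9c.png

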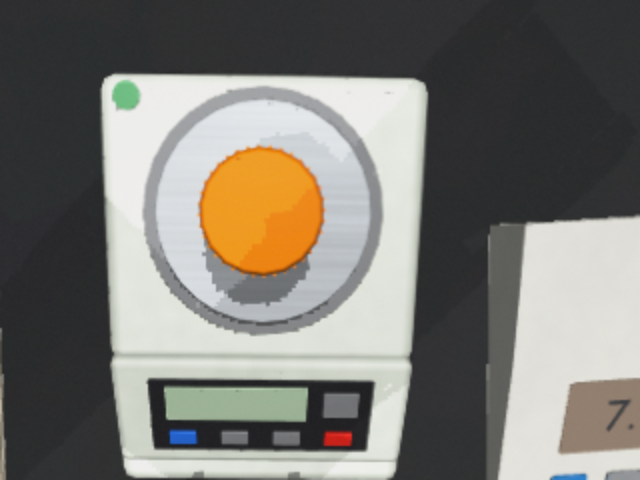

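The jar stands on the pan, concentric with the ring: lid at crop (262,210), ring centre (263,210), so (0.4947,-0.3217). Now the bottles go back, amber first.

arm_command(
  increments=[
    {"dx": 0.8,"dy": -0.76,"dz": 0,"roll": 0,"jaw": 0.6},
    {"dx": 0.85,"dy": -0.81,"dz": 0,"roll": 0,"jaw": 0.6},
    {"dx": 0.85,"dy": -0.81,"dz": 0,"roll": 0,"jaw": 0.6},
    {"dx": 0.85,"dy": -0.81,"dz": 0,"roll": 0,"jaw": 0.6},
    {"dx": 0.85,"dy": -0.81,"dz": 0,"roll": 0,"jaw": 0.6},
    {"dx": 0.85,"dy": -0.81,"dz": 0,"roll": 0,"jaw": 0.6},
    {"dx": 0.85,"dy": -0.81,"dz": 0,"roll": 0,"jaw": 0.6},
    {"dx": 0.85,"dy": -0.81,"dz": 0,"roll": 0,"jaw": 0.6},
  ],
)

```text
time: 42.5
tool_pos: [0.6357, -0.1359, 0.294]
orientation: [[0.998, -0.068, -0.002], [-0.068, -0.998, 0.001], [-0.002, -0.001, -1.0]]
force: [0.6, -0.6, -1.5]
gripper_width: 0.598
grip_force: 0.0
```

arm_command(
  increments=[
    {"dx": 0.7,"dy": -0.66,"dz": 0,"roll": 0,"jaw": 0.6},
    {"dx": 0.25,"dy": -0.22,"dz": 0.3,"roll": 0,"jaw": 0.6},
    {"dx": 0,"dy": 0,"dz": 0.8,"roll": 0,"jaw": 0.6},
    {"dx": 0,"dy": 0,"dz": 0.8,"roll": 0,"jaw": 0.6},
    {"dx": 0,"dy": 0,"dz": 0.8,"roll": 0,"jaw": 0.6},
    {"dx": 0,"dy": 0,"dz": 0.8,"roll": 0,"jaw": 0.6},
    {"dx": 0,"dy": 0,"dz": 0.4,"roll": 0,"jaw": 0.6},
    {"dx": 0,"dy": 0,"dz": 0,"roll": 0,"jaw": 0.6},
  ],
)

```text
time: 43.3
tool_pos: [0.6627, -0.113, 0.1754]
orientation: [[0.998, -0.069, -0.006], [-0.069, -0.998, 0.002], [-0.006, -0.002, -1.0]]
force: [0.2, 0.6, 0.3]
gripper_width: 0.597
grip_force: 0.0
```

Run:
```python
from h import *
np.set_printoptions(precision=4,suppress=True)
go(.664,-.1145,.1225); view('w10')
```

```text
from [ 0.6627 -0.113   0.1754] dist 0.053 units [0.06 0.05 1.76] rows@.9 2.0
w10 43.35 [ 0.664  -0.1133  0.1774] yaw -3.93
```

View pics/w10.png

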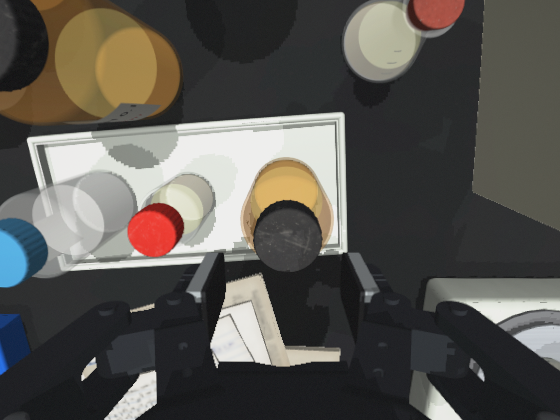

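All three bottles stand upright on the tray, and the black cap at (287,236) lines up between the fingers. Grasp, lift and carry back.

arm_command(
  increments=[
    {"dx": 0,"dy": 0.04,"dz": 0.6,"roll": 0,"jaw": 0.6},
    {"dx": 0,"dy": 0,"dz": 0.6,"roll": 0,"jaw": 0.6},
    {"dx": 0,"dy": 0,"dz": 0.4,"roll": 0,"jaw": 0.6},
    {"dx": 0,"dy": 0,"dz": 0.2,"roll": 0,"jaw": 0.6},
    {"dx": 0,"dy": 0,"dz": 0,"roll": 0,"jaw": 0.6},
    {"dx": 0,"dy": 0,"dz": 0,"roll": 0,"jaw": 0.6},
    {"dx": 0,"dy": 0,"dz": 0,"roll": 0,"jaw": 0.3},
    {"dx": 0,"dy": 0,"dz": 0,"roll": 0,"jaw": 0.3},
  ],
)

```text
time: 44.15
tool_pos: [0.6658, -0.115, 0.1263]
orientation: [[0.998, -0.068, 0.003], [-0.068, -0.998, -0.001], [0.003, 0.001, -1.0]]
force: [-0.1, -0.5, 4.1]
gripper_width: 0.443
grip_force: 55.6
```

arm_command(
  increments=[
    {"dx": 0,"dy": 0,"dz": 0,"roll": 0,"jaw": 0.3},
    {"dx": 0,"dy": 0,"dz": 0,"roll": 0,"jaw": 0.3},
    {"dx": 0,"dy": 0,"dz": 0,"roll": 0,"jaw": 0.3},
    {"dx": 0,"dy": 0,"dz": 0,"roll": 0,"jaw": 0.3},
    {"dx": 0,"dy": 0,"dz": 0,"roll": 0,"jaw": 0.3},
    {"dx": 0,"dy": 0,"dz": 0,"roll": 0,"jaw": 0.3},
    {"dx": 0,"dy": 0,"dz": 0,"roll": 0,"jaw": 0.3},
    {"dx": 0,"dy": 0,"dz": 0,"roll": 0,"jaw": 0.3},
  ],
)

```text
time: 44.95
tool_pos: [0.6658, -0.1151, 0.1263]
orientation: [[0.998, -0.068, 0.003], [-0.068, -0.998, -0.001], [0.003, 0.001, -1.0]]
force: [-0.3, -1.4, 6.2]
gripper_width: 0.442
grip_force: 56.3
```

arm_command(
  increments=[
    {"dx": 0,"dy": 0,"dz": -0.4,"roll": 0,"jaw": 0.3},
    {"dx": 0,"dy": 0,"dz": -0.6,"roll": 0,"jaw": 0.3},
    {"dx": 0,"dy": 0,"dz": -0.7,"roll": 0,"jaw": 0.3},
    {"dx": 0,"dy": 0,"dz": -0.7,"roll": 0,"jaw": 0.3},
    {"dx": 0,"dy": 0,"dz": -0.7,"roll": 0,"jaw": 0.3},
    {"dx": 0,"dy": 0,"dz": -0.7,"roll": 0,"jaw": 0.3},
    {"dx": 0,"dy": 0,"dz": -0.7,"roll": 0,"jaw": 0.3},
    {"dx": 0,"dy": 0,"dz": -0.4,"roll": 0,"jaw": 0.3},
  ],
)

```text
time: 45.75
tool_pos: [0.6649, -0.1142, 0.2736]
orientation: [[0.998, -0.068, 0.002], [-0.068, -0.998, -0.0], [0.002, 0.0, -1.0]]
force: [0.1, -0.4, -2.0]
gripper_width: 0.439
grip_force: 55.2
```

arm_command(
  increments=[
    {"dx": -0.25,"dy": -0.4,"dz": 0,"roll": 0,"jaw": 0.3},
    {"dx": -0.4,"dy": -0.7,"dz": 0,"roll": 0,"jaw": 0.3},
    {"dx": -0.45,"dy": -0.8,"dz": 0,"roll": 0,"jaw": 0.3},
    {"dx": -0.45,"dy": -0.8,"dz": 0,"roll": 0,"jaw": 0.3},
    {"dx": -0.45,"dy": -0.8,"dz": 0,"roll": 0,"jaw": 0.3},
    {"dx": -0.45,"dy": -0.8,"dz": 0,"roll": 0,"jaw": 0.3},
    {"dx": -0.45,"dy": -0.8,"dz": 0,"roll": 0,"jaw": 0.3},
    {"dx": -0.45,"dy": -0.8,"dz": 0,"roll": 0,"jaw": 0.3},
  ],
)

```text
time: 46.55
tool_pos: [0.5739, 0.0709, 0.2701]
orientation: [[0.998, -0.068, -0.004], [-0.068, -0.998, 0.001], [-0.004, -0.001, -1.0]]
force: [-0.2, -0.1, -1.0]
gripper_width: 0.436
grip_force: 55.2
```

arm_command(
  increments=[
    {"dx": -0.45,"dy": -0.8,"dz": 0,"roll": 0,"jaw": 0.3},
    {"dx": -0.45,"dy": -0.8,"dz": 0,"roll": 0,"jaw": 0.3},
    {"dx": -0.45,"dy": -0.8,"dz": 0,"roll": 0,"jaw": 0.3},
    {"dx": -0.45,"dy": -0.8,"dz": 0,"roll": 0,"jaw": 0.3},
    {"dx": -0.45,"dy": -0.8,"dz": 0,"roll": 0,"jaw": 0.3},
    {"dx": -0.3,"dy": -0.6,"dz": 0,"roll": 0,"jaw": 0.3},
    {"dx": -0.1,"dy": -0.3,"dz": 0,"roll": 0,"jaw": 0.3},
    {"dx": 0,"dy": 0,"dz": 0,"roll": 0,"jaw": 0.3},
  ],
)

```text
time: 47.35
tool_pos: [0.5057, 0.2222, 0.2709]
orientation: [[0.998, -0.066, -0.002], [-0.066, -0.998, -0.0], [-0.002, 0.0, -1.0]]
force: [0.6, 0.2, -1.6]
gripper_width: 0.437
grip_force: 55.3
```

Run:
```python
from h import *
go(.507,.2207,.1245)
```

```text
from [0.5057 0.2222 0.2709] dist 0.146 units [0.06 0.04 4.88] rows@.9 6.0
```

arm_command(
  increments=[
    {"dx": 0.05,"dy": 0.04,"dz": 0.6,"roll": 0,"jaw": 0.3},
    {"dx": 0,"dy": 0,"dz": 0.9,"roll": 0,"jaw": 0.3},
    {"dx": 0,"dy": 0,"dz": 0.9,"roll": 0,"jaw": 0.3},
    {"dx": 0,"dy": 0,"dz": 0.9,"roll": 0,"jaw": 0.3},
    {"dx": 0,"dy": 0,"dz": 0.7,"roll": 0,"jaw": 0.3},
    {"dx": 0,"dy": 0,"dz": 0.5,"roll": 0,"jaw": 0.3},
    {"dx": 0,"dy": 0,"dz": 0.25,"roll": 0,"jaw": 0.3},
    {"dx": 0,"dy": 0,"dz": 0.05,"roll": 0,"jaw": 0.3},
  ],
)

```text
time: 48.15
tool_pos: [0.5084, 0.219, 0.1267]
orientation: [[0.998, -0.069, -0.002], [-0.069, -0.998, -0.001], [-0.002, 0.001, -1.0]]
force: [0.4, -0.2, -0.7]
gripper_width: 0.433
grip_force: 55.3
```

arm_command(
  increments=[
    {"dx": 0,"dy": 0,"dz": 0,"roll": 0,"jaw": 0.3},
    {"dx": 0,"dy": 0,"dz": 0,"roll": 0,"jaw": 0.6},
    {"dx": 0,"dy": 0,"dz": 0,"roll": 0,"jaw": 0.6},
    {"dx": 0,"dy": 0,"dz": 0,"roll": 0,"jaw": 0.6},
    {"dx": 0,"dy": 0,"dz": -0.3,"roll": 0,"jaw": 0.6},
    {"dx": 0,"dy": 0,"dz": -0.9,"roll": 0,"jaw": 0.6},
    {"dx": 0,"dy": 0,"dz": -1,"roll": 0,"jaw": 0.6},
    {"dx": 0,"dy": 0,"dz": -1,"roll": 0,"jaw": 0.6},
  ],
)

```text
time: 48.95
tool_pos: [0.5085, 0.2198, 0.2254]
orientation: [[0.998, -0.068, 0.0], [-0.068, -0.998, 0.0], [0.0, -0.0, -1.0]]
force: [0.7, -0.5, 0.4]
gripper_width: 0.6
grip_force: 0.0
```

arm_command(
  increments=[
    {"dx": 0,"dy": 0.3,"dz": -1,"roll": 0,"jaw": 0.55},
    {"dx": 0.4,"dy": 0.8,"dz": -0.8,"roll": 0,"jaw": 0.55},
    {"dx": 0.6,"dy": 0.8,"dz": 0,"roll": 0,"jaw": 0.55},
    {"dx": 0.6,"dy": 0.8,"dz": 0,"roll": 0,"jaw": 0.55},
    {"dx": 0.6,"dy": 0.8,"dz": 0,"roll": 0,"jaw": 0.55},
    {"dx": 0.6,"dy": 0.8,"dz": 0,"roll": 0,"jaw": 0.55},
    {"dx": 0.6,"dy": 0.8,"dz": 0,"roll": 0,"jaw": 0.55},
    {"dx": 0.6,"dy": 0.8,"dz": 0,"roll": 0,"jaw": 0.55},
  ],
)

```text
time: 49.75
tool_pos: [0.6167, 0.034, 0.2787]
orientation: [[0.998, -0.068, 0.001], [-0.068, -0.998, -0.0], [0.001, -0.0, -1.0]]
force: [0.3, -0.2, 0.5]
gripper_width: 0.55
grip_force: 0.0
```

arm_command(
  increments=[
    {"dx": 0.6,"dy": 0.8,"dz": 0,"roll": 0,"jaw": 0.55},
    {"dx": 0.6,"dy": 0.8,"dz": 0,"roll": 0,"jaw": 0.55},
    {"dx": 0.6,"dy": 0.5,"dz": 0,"roll": 0,"jaw": 0.55},
    {"dx": 0,"dy": 0,"dz": 0.6,"roll": 0,"jaw": 0.55},
    {"dx": 0,"dy": 0,"dz": 0.9,"roll": 0,"jaw": 0.55},
    {"dx": 0,"dy": 0,"dz": 0.9,"roll": 0,"jaw": 0.55},
    {"dx": 0,"dy": 0,"dz": 0.4,"roll": 0,"jaw": 0.55},
    {"dx": 0,"dy": 0,"dz": 0,"roll": 0,"jaw": 0.55},
  ],
)

```text
time: 50.55
tool_pos: [0.6646, -0.0312, 0.1922]
orientation: [[0.998, -0.068, -0.004], [-0.068, -0.998, 0.001], [-0.004, -0.001, -1.0]]
force: [-0.4, 1.0, 0.4]
gripper_width: 0.548
grip_force: 0.0
```

Run:
```python
from h import *
go(.665,-.0325,.093)
env.grab_frame('top')
for r in env.trace('top','amber_bottle'): print(r['confidence'],r['rect'],atz('top',r['rect'][:2],.07))
```

```text
from [ 0.6646 -0.0312  0.1922] dist 0.099 units [0.03 0.04 3.31] rows@.9 4.0
0.94 [130.4, 253.2, 26.7, 23.1] [0.37707791 0.50712413 0.07      ]
0.84 [131.9, 209.2, 28.5, 21.9] [0.51238105 0.50692653 0.07      ]
0.55 [142.7, 169.4, 30.7, 21.0] [0.63728786 0.47767966 0.07      ]
```

arm_command(
  increments=[
    {"dx": 0.02,"dy": 0.04,"dz": 0.9,"roll": 0,"jaw": 0.55},
    {"dx": 0,"dy": 0,"dz": 0.9,"roll": 0,"jaw": 0.55},
    {"dx": 0,"dy": 0,"dz": 0.7,"roll": 0,"jaw": 0.55},
    {"dx": 0,"dy": 0,"dz": 0.5,"roll": 0,"jaw": 0.55},
    {"dx": 0,"dy": 0,"dz": 0.3,"roll": 0,"jaw": 0.55},
    {"dx": 0,"dy": 0,"dz": 0.08,"roll": 0,"jaw": 0.55},
    {"dx": 0,"dy": 0,"dz": 0,"roll": 0,"jaw": 0.55},
    {"dx": 0,"dy": 0,"dz": 0,"roll": 0,"jaw": 0.25},
  ],
)

```text
time: 51.45
tool_pos: [0.6673, -0.0328, 0.0936]
orientation: [[0.998, -0.068, 0.002], [-0.068, -0.998, -0.0], [0.002, 0.0, -1.0]]
force: [0.3, 2.0, 5.4]
gripper_width: 0.396
grip_force: 16.2
```

arm_command(
  increments=[
    {"dx": 0,"dy": 0,"dz": 0,"roll": 0,"jaw": 0.25},
    {"dx": 0,"dy": 0,"dz": 0,"roll": 0,"jaw": 0.25},
    {"dx": 0,"dy": 0,"dz": 0,"roll": 0,"jaw": 0.25},
    {"dx": 0,"dy": 0,"dz": 0,"roll": 0,"jaw": 0.25},
    {"dx": 0,"dy": 0,"dz": 0,"roll": 0,"jaw": 0.25},
    {"dx": 0,"dy": 0,"dz": 0,"roll": 0,"jaw": 0.25},
    {"dx": 0,"dy": 0,"dz": 0,"roll": 0,"jaw": 0.25},
    {"dx": 0,"dy": 0,"dz": 0,"roll": 0,"jaw": 0.25},
  ],
)

```text
time: 52.25
tool_pos: [0.6674, -0.0327, 0.0938]
orientation: [[0.998, -0.068, 0.003], [-0.068, -0.998, -0.0], [0.003, 0.0, -1.0]]
force: [-0.7, 1.2, 6.3]
gripper_width: 0.367
grip_force: 57.2
```

arm_command(
  increments=[
    {"dx": 0,"dy": 0,"dz": -0.4,"roll": 0,"jaw": 0.25},
    {"dx": 0,"dy": 0,"dz": -0.7,"roll": 0,"jaw": 0.25},
    {"dx": 0,"dy": 0,"dz": -0.8,"roll": 0,"jaw": 0.25},
    {"dx": 0,"dy": 0,"dz": -0.9,"roll": 0,"jaw": 0.25},
    {"dx": 0,"dy": 0,"dz": -0.9,"roll": 0,"jaw": 0.25},
    {"dx": 0,"dy": 0,"dz": -0.9,"roll": 0,"jaw": 0.25},
    {"dx": 0,"dy": 0,"dz": -0.9,"roll": 0,"jaw": 0.25},
    {"dx": 0,"dy": 0,"dz": -0.6,"roll": 0,"jaw": 0.25},
  ],
)

```text
time: 53.05
tool_pos: [0.6666, -0.033, 0.2778]
orientation: [[0.998, -0.068, 0.002], [-0.068, -0.998, -0.001], [0.002, 0.001, -1.0]]
force: [0.5, -0.1, -0.6]
gripper_width: 0.366
grip_force: 56.8
```

arm_command(
  increments=[
    {"dx": -0.4,"dy": -0.4,"dz": 0,"roll": 0,"jaw": 0.25},
    {"dx": -0.7,"dy": -0.8,"dz": 0,"roll": 0,"jaw": 0.25},
    {"dx": -0.7,"dy": -0.85,"dz": 0,"roll": 0,"jaw": 0.25},
    {"dx": -0.7,"dy": -0.85,"dz": 0,"roll": 0,"jaw": 0.25},
    {"dx": -0.7,"dy": -0.85,"dz": 0,"roll": 0,"jaw": 0.25},
    {"dx": -0.7,"dy": -0.85,"dz": 0,"roll": 0,"jaw": 0.25},
    {"dx": -0.7,"dy": -0.85,"dz": 0,"roll": 0,"jaw": 0.25},
    {"dx": -0.7,"dy": -0.85,"dz": 0,"roll": 0,"jaw": 0.25},
  ],
)

```text
time: 53.85
tool_pos: [0.5193, 0.1674, 0.2755]
orientation: [[0.998, -0.068, -0.001], [-0.068, -0.998, -0.0], [-0.0, 0.0, -1.0]]
force: [0.0, 0.6, -1.2]
gripper_width: 0.363
grip_force: 56.8
```

arm_command(
  increments=[
    {"dx": -0.7,"dy": -0.85,"dz": 0,"roll": 0,"jaw": 0.25},
    {"dx": -0.7,"dy": -0.85,"dz": 0,"roll": 0,"jaw": 0.25},
    {"dx": -0.7,"dy": -0.85,"dz": 0,"roll": 0,"jaw": 0.25},
    {"dx": -0.7,"dy": -0.85,"dz": 0,"roll": 0,"jaw": 0.25},
    {"dx": -0.4,"dy": -0.6,"dz": 0,"roll": 0,"jaw": 0.25},
    {"dx": -0.1,"dy": -0.3,"dz": 0,"roll": 0,"jaw": 0.25},
    {"dx": 0,"dy": 0,"dz": 0,"roll": 0,"jaw": 0.25},
    {"dx": 0,"dy": 0,"dz": 0,"roll": 0,"jaw": 0.25},
  ],
)

```text
time: 54.65
tool_pos: [0.4313, 0.3015, 0.2754]
orientation: [[0.998, -0.068, 0.001], [-0.068, -0.998, -0.001], [0.001, 0.001, -1.0]]
force: [0.6, 0.4, -1.0]
gripper_width: 0.36
grip_force: 56.8
```

Run:
```python
from h import *
go(.427,.3055,.094)
```

```text
from [0.4313 0.3015 0.2754] dist 0.181 units [-0.15 -0.13  6.05] rows@.9 7.0
```

arm_command(
  increments=[
    {"dx": -0.15,"dy": -0.13,"dz": 0.5,"roll": 0,"jaw": 0.25},
    {"dx": 0,"dy": 0,"dz": 0.9,"roll": 0,"jaw": 0.25},
    {"dx": 0,"dy": 0,"dz": 0.9,"roll": 0,"jaw": 0.25},
    {"dx": 0,"dy": 0,"dz": 0.9,"roll": 0,"jaw": 0.25},
    {"dx": 0,"dy": 0,"dz": 0.9,"roll": 0,"jaw": 0.25},
    {"dx": 0,"dy": 0,"dz": 0.9,"roll": 0,"jaw": 0.25},
    {"dx": 0,"dy": 0,"dz": 0.6,"roll": 0,"jaw": 0.25},
    {"dx": 0,"dy": 0,"dz": 0.3,"roll": 0,"jaw": 0.25},
  ],
)

```text
time: 55.45
tool_pos: [0.4267, 0.3048, 0.0966]
orientation: [[0.998, -0.07, -0.003], [-0.07, -0.998, -0.001], [-0.002, 0.002, -1.0]]
force: [-0.1, -0.3, -0.5]
gripper_width: 0.36
grip_force: 56.8
```

arm_command(
  increments=[
    {"dx": 0,"dy": 0,"dz": 0.1,"roll": 0,"jaw": 0.25},
    {"dx": 0,"dy": 0,"dz": 0,"roll": 0,"jaw": 0.25},
    {"dx": 0,"dy": 0,"dz": 0,"roll": 0,"jaw": 0.25},
    {"dx": 0,"dy": 0,"dz": 0,"roll": 0,"jaw": 0.25},
    {"dx": 0,"dy": 0,"dz": 0,"roll": 0,"jaw": 0.25},
    {"dx": 0,"dy": 0,"dz": 0,"roll": 0,"jaw": 0.25},
    {"dx": 0,"dy": 0,"dz": 0,"roll": 0,"jaw": 0.25},
    {"dx": 0,"dy": 0,"dz": 0,"roll": 0,"jaw": 0.25},
  ],
)

```text
time: 56.25
tool_pos: [0.4264, 0.3064, 0.0954]
orientation: [[0.998, -0.068, 0.0], [-0.068, -0.998, 0.0], [0.0, -0.0, -1.0]]
force: [0.1, 0.6, -1.2]
gripper_width: 0.365
grip_force: 56.8
```

arm_command(
  increments=[
    {"dx": 0,"dy": 0,"dz": 0.04,"roll": 0,"jaw": 0.25},
    {"dx": 0,"dy": 0,"dz": 0,"roll": 0,"jaw": 0.25},
    {"dx": 0,"dy": 0,"dz": 0,"roll": 0,"jaw": 0.55},
    {"dx": 0,"dy": 0,"dz": 0,"roll": 0,"jaw": 0.55},
    {"dx": 0,"dy": 0,"dz": 0,"roll": 0,"jaw": 0.55},
    {"dx": 0,"dy": 0,"dz": -0.3,"roll": 0,"jaw": 0.55},
    {"dx": 0,"dy": 0,"dz": -0.8,"roll": 0,"jaw": 0.55},
    {"dx": 0,"dy": 0,"dz": -1,"roll": 0,"jaw": 0.55},
  ],
)

```text
time: 57.05
tool_pos: [0.4256, 0.3059, 0.1574]
orientation: [[0.998, -0.068, -0.003], [-0.068, -0.998, -0.001], [-0.003, 0.001, -1.0]]
force: [-0.3, 0.5, -0.2]
gripper_width: 0.548
grip_force: 0.0
```

arm_command(
  increments=[
    {"dx": 0,"dy": 0,"dz": -1,"roll": 0,"jaw": 0.6},
    {"dx": 0,"dy": 0,"dz": -1,"roll": 0,"jaw": 0.6},
    {"dx": 0,"dy": 0,"dz": -1,"roll": 0,"jaw": 0.6},
    {"dx": 0.4,"dy": 0.9,"dz": -1,"roll": 0,"jaw": 0.6},
    {"dx": 0.5,"dy": 0.9,"dz": 0,"roll": 0,"jaw": 0.6},
    {"dx": 0.6,"dy": 0.9,"dz": 0,"roll": 0,"jaw": 0.6},
    {"dx": 0.7,"dy": 0.9,"dz": 0,"roll": 0,"jaw": 0.6},
    {"dx": 0.8,"dy": 0.9,"dz": 0,"roll": 0,"jaw": 0.6},
  ],
)

```text
time: 57.85
tool_pos: [0.5069, 0.1645, 0.2781]
orientation: [[0.998, -0.068, 0.001], [-0.068, -0.998, 0.0], [0.001, -0.0, -1.0]]
force: [1.1, 0.7, -0.5]
gripper_width: 0.601
grip_force: 0.0
```

arm_command(
  increments=[
    {"dx": 0.9,"dy": 0.9,"dz": 0,"roll": 0,"jaw": 0.6},
    {"dx": 0.9,"dy": 0.8,"dz": 0,"roll": 0,"jaw": 0.6},
    {"dx": 0.9,"dy": 0.8,"dz": 0,"roll": 0,"jaw": 0.6},
    {"dx": 0.9,"dy": 0.6,"dz": 0,"roll": 0,"jaw": 0.6},
    {"dx": 0.9,"dy": 0.3,"dz": 0,"roll": 0,"jaw": 0.6},
    {"dx": 0.9,"dy": 0,"dz": 0,"roll": 0,"jaw": 0.6},
    {"dx": 0,"dy": 0,"dz": 0,"roll": 0,"jaw": 0.6},
    {"dx": 0,"dy": 0,"dz": 0,"roll": 0,"jaw": 0.6},
  ],
)

```text
time: 58.65
tool_pos: [0.6613, 0.0526, 0.2771]
orientation: [[0.998, -0.068, -0.001], [-0.068, -0.998, 0.0], [-0.001, -0.0, -1.0]]
force: [-0.7, 1.4, -0.1]
gripper_width: 0.601
grip_force: 0.0
```

Run:
```python
from h import *
go(.6655,.052,.125)
t=save('top','top3');s=save('side','side3')
cv2.imwrite('pics/m4.png',np.hstack([cv2.resize(t[130:280,145:365,::-1],(440,300)),cv2.resize(s[140:320,150:360,::-1],(350,300))]))
```

```text
from [0.6613 0.0526 0.2771] dist 0.152 units [0.15 0.01 5.07] rows@.9 6.0
```

View pics/m4.png

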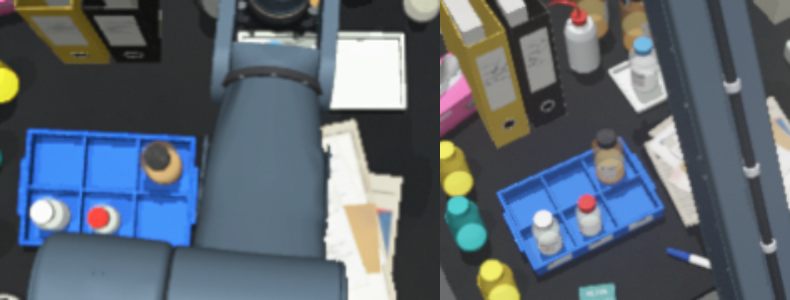

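Amber and red are upright in their own compartments: (160,160) and (102,217) in the montage. Only blue is still on the tray.

arm_command(
  increments=[
    {"dx": 0.14,"dy": 0,"dz": 0.5,"roll": 0,"jaw": 0.6},
    {"dx": 0,"dy": 0,"dz": 0.9,"roll": 0,"jaw": 0.6},
    {"dx": 0,"dy": 0,"dz": 0.9,"roll": 0,"jaw": 0.6},
    {"dx": 0,"dy": 0,"dz": 0.9,"roll": 0,"jaw": 0.6},
    {"dx": 0,"dy": 0,"dz": 0.8,"roll": 0,"jaw": 0.6},
    {"dx": 0,"dy": 0,"dz": 0.6,"roll": 0,"jaw": 0.6},
    {"dx": 0,"dy": 0,"dz": 0.4,"roll": 0,"jaw": 0.6},
    {"dx": 0,"dy": 0,"dz": 0.1,"roll": 0,"jaw": 0.6},
  ],
)

```text
time: 59.55
tool_pos: [0.6643, 0.0527, 0.122]
orientation: [[0.998, -0.068, -0.004], [-0.068, -0.998, 0.0], [-0.004, -0.0, -1.0]]
force: [-0.9, -0.1, -0.5]
gripper_width: 0.598
grip_force: 0.0
```

arm_command(
  increments=[
    {"dx": 0,"dy": 0,"dz": 0,"roll": 0,"jaw": 0.6},
    {"dx": 0,"dy": 0,"dz": 0,"roll": 0,"jaw": 0.3},
    {"dx": 0,"dy": 0,"dz": 0,"roll": 0,"jaw": 0.3},
    {"dx": 0,"dy": 0,"dz": 0,"roll": 0,"jaw": 0.3},
    {"dx": 0,"dy": 0,"dz": 0,"roll": 0,"jaw": 0.3},
    {"dx": 0,"dy": 0,"dz": 0,"roll": 0,"jaw": 0.3},
    {"dx": 0,"dy": 0,"dz": 0,"roll": 0,"jaw": 0.3},
    {"dx": 0,"dy": 0,"dz": 0,"roll": 0,"jaw": 0.3},
  ],
)

```text
time: 60.35
tool_pos: [0.6669, 0.0521, 0.1254]
orientation: [[0.998, -0.068, 0.003], [-0.068, -0.998, -0.001], [0.003, 0.0, -1.0]]
force: [-0.2, -2.2, 6.3]
gripper_width: 0.451
grip_force: 56.6
```

arm_command(
  increments=[
    {"dx": 0,"dy": 0,"dz": -0.4,"roll": 0,"jaw": 0.3},
    {"dx": 0,"dy": 0,"dz": -0.6,"roll": 0,"jaw": 0.3},
    {"dx": 0,"dy": 0,"dz": -0.8,"roll": 0,"jaw": 0.3},
    {"dx": 0,"dy": 0,"dz": -0.8,"roll": 0,"jaw": 0.3},
    {"dx": 0,"dy": 0,"dz": -0.8,"roll": 0,"jaw": 0.3},
    {"dx": 0,"dy": 0,"dz": -0.8,"roll": 0,"jaw": 0.3},
    {"dx": 0,"dy": 0,"dz": -0.8,"roll": 0,"jaw": 0.3},
    {"dx": 0,"dy": 0,"dz": -0.4,"roll": 0,"jaw": 0.3},
  ],
)

```text
time: 61.15
tool_pos: [0.666, 0.0528, 0.288]
orientation: [[0.998, -0.068, 0.002], [-0.068, -0.998, 0.0], [0.002, -0.001, -1.0]]
force: [0.5, -0.7, -3.1]
gripper_width: 0.452
grip_force: 54.6
```

Run:
```python
from h import *
go(.5155,.390)
```

```text
from [0.666  0.0528 0.288 ] dist 0.369 units [ -5.77 -10.87  -0.  ] rows@.9 13.0
```

arm_command(
  increments=[
    {"dx": -0.4,"dy": -0.3,"dz": 0,"roll": 0,"jaw": 0.3},
    {"dx": -0.7,"dy": -0.6,"dz": 0,"roll": 0,"jaw": 0.3},
    {"dx": -0.7,"dy": -0.8,"dz": 0,"roll": 0,"jaw": 0.3},
    {"dx": -0.7,"dy": -0.8,"dz": 0,"roll": 0,"jaw": 0.3},
    {"dx": -0.6,"dy": -0.8,"dz": 0,"roll": 0,"jaw": 0.3},
    {"dx": -0.5,"dy": -0.8,"dz": 0,"roll": 0,"jaw": 0.3},
    {"dx": -0.5,"dy": -0.8,"dz": 0,"roll": 0,"jaw": 0.3},
    {"dx": -0.4,"dy": -0.8,"dz": 0,"roll": 0,"jaw": 0.3},
  ],
)

```text
time: 61.95
tool_pos: [0.5392, 0.2335, 0.284]
orientation: [[0.998, -0.068, -0.006], [-0.068, -0.998, -0.001], [-0.006, 0.001, -1.0]]
force: [-0.4, 0.3, -2.6]
gripper_width: 0.447
grip_force: 54.5
```

arm_command(
  increments=[
    {"dx": -0.3,"dy": -0.8,"dz": 0,"roll": 0,"jaw": 0.3},
    {"dx": -0.3,"dy": -0.8,"dz": 0,"roll": 0,"jaw": 0.3},
    {"dx": -0.2,"dy": -0.8,"dz": 0,"roll": 0,"jaw": 0.3},
    {"dx": -0.2,"dy": -0.8,"dz": 0,"roll": 0,"jaw": 0.3},
    {"dx": -0.15,"dy": -0.8,"dz": 0,"roll": 0,"jaw": 0.3},
    {"dx": -0.1,"dy": -0.7,"dz": 0,"roll": 0,"jaw": 0.3},
    {"dx": 0,"dy": -0.4,"dz": 0,"roll": 0,"jaw": 0.3},
    {"dx": 0,"dy": 0,"dz": 0,"roll": 0,"jaw": 0.3},
  ],
)

```text
time: 62.75
tool_pos: [0.5143, 0.3885, 0.2845]
orientation: [[0.998, -0.066, -0.003], [-0.066, -0.998, -0.001], [-0.003, 0.001, -1.0]]
force: [0.1, 0.3, -3.2]
gripper_width: 0.447
grip_force: 54.5
```

Run:
```python
from h import *
go(.5155,.390,.126)
```

```text
from [0.5143 0.3885 0.2845] dist 0.159 units [ 0.05 -0.06  5.28] rows@.9 6.0
```

arm_command(
  increments=[
    {"dx": 0.04,"dy": -0.05,"dz": 0.6,"roll": 0,"jaw": 0.3},
    {"dx": 0,"dy": 0,"dz": 0.9,"roll": 0,"jaw": 0.3},
    {"dx": 0,"dy": 0,"dz": 0.9,"roll": 0,"jaw": 0.3},
    {"dx": 0,"dy": 0,"dz": 0.9,"roll": 0,"jaw": 0.3},
    {"dx": 0,"dy": 0,"dz": 0.8,"roll": 0,"jaw": 0.3},
    {"dx": 0,"dy": 0,"dz": 0.6,"roll": 0,"jaw": 0.3},
    {"dx": 0,"dy": 0,"dz": 0.35,"roll": 0,"jaw": 0.3},
    {"dx": 0,"dy": 0,"dz": 0.1,"roll": 0,"jaw": 0.3},
  ],
)

```text
time: 63.55
tool_pos: [0.5163, 0.3875, 0.13]
orientation: [[0.998, -0.069, -0.003], [-0.069, -0.998, -0.002], [-0.003, 0.002, -1.0]]
force: [-0.2, 0.3, -2.8]
gripper_width: 0.448
grip_force: 54.5
```

arm_command(
  increments=[
    {"dx": 0,"dy": 0,"dz": 0,"roll": 0,"jaw": 0.3},
    {"dx": 0,"dy": 0,"dz": 0,"roll": 0,"jaw": 0.3},
    {"dx": 0,"dy": 0,"dz": 0,"roll": 0,"jaw": 0.3},
    {"dx": 0,"dy": 0,"dz": 0,"roll": 0,"jaw": 0.3},
    {"dx": 0,"dy": 0,"dz": 0,"roll": 0,"jaw": 0.3},
    {"dx": 0,"dy": 0,"dz": 0,"roll": 0,"jaw": 0.3},
    {"dx": 0,"dy": 0,"dz": 0,"roll": 0,"jaw": 0.3},
    {"dx": 0,"dy": 0,"dz": 0,"roll": 0,"jaw": 0.3},
  ],
)

```text
time: 64.35
tool_pos: [0.5171, 0.3888, 0.1316]
orientation: [[0.998, -0.068, -0.0], [-0.068, -0.998, 0.0], [-0.0, -0.0, -1.0]]
force: [-0.0, 0.6, -2.7]
gripper_width: 0.452
grip_force: 54.5
```

Still 6 mm above the grasp height (0.1254). Lower it, then check.

arm_command(
  increments=[
    {"dx": 0,"dy": 0,"dz": 0.1,"roll": 0,"jaw": 0.3},
    {"dx": 0,"dy": 0,"dz": 0.07,"roll": 0,"jaw": 0.3},
    {"dx": 0,"dy": 0,"dz": 0,"roll": 0,"jaw": 0.3},
    {"dx": 0,"dy": 0,"dz": 0,"roll": 0,"jaw": 0.3},
    {"dx": 0,"dy": 0,"dz": 0,"roll": 0,"jaw": 0.3},
    {"dx": 0,"dy": 0,"dz": 0,"roll": 0,"jaw": 0.3},
    {"dx": 0,"dy": 0,"dz": 0,"roll": 0,"jaw": 0.3},
    {"dx": 0,"dy": 0,"dz": 0,"roll": 0,"jaw": 0.3},
  ],
)

```text
time: 65.15
tool_pos: [0.5172, 0.3888, 0.1266]
orientation: [[0.998, -0.068, 0.0], [-0.068, -0.998, 0.0], [0.0, -0.0, -1.0]]
force: [0.2, 0.2, -2.8]
gripper_width: 0.447
grip_force: 54.5
```

arm_command(
  increments=[
    {"dx": 0,"dy": 0,"dz": 0.03,"roll": 0,"jaw": 0.3},
    {"dx": 0,"dy": 0,"dz": 0,"roll": 0,"jaw": 0.3},
    {"dx": 0,"dy": 0,"dz": 0,"roll": 0,"jaw": 0.6},
    {"dx": 0,"dy": 0,"dz": 0,"roll": 0,"jaw": 0.6},
    {"dx": 0,"dy": 0,"dz": 0,"roll": 0,"jaw": 0.6},
    {"dx": 0,"dy": 0,"dz": -0.3,"roll": 0,"jaw": 0.6},
    {"dx": 0,"dy": 0,"dz": -0.8,"roll": 0,"jaw": 0.6},
    {"dx": 0,"dy": 0,"dz": -1,"roll": 0,"jaw": 0.6},
  ],
)

```text
time: 65.95
tool_pos: [0.5164, 0.3884, 0.1887]
orientation: [[0.998, -0.068, -0.002], [-0.068, -0.998, -0.001], [-0.002, 0.001, -1.0]]
force: [-0.4, -0.5, -0.1]
gripper_width: 0.598
grip_force: 0.0
```

arm_command(
  increments=[
    {"dx": 0,"dy": 0,"dz": -1,"roll": 0,"jaw": 0.6},
    {"dx": 0,"dy": 0,"dz": -1,"roll": 0,"jaw": 0.6},
    {"dx": 0,"dy": 0,"dz": -1,"roll": 0,"jaw": 0.6},
    {"dx": 0,"dy": 0.8,"dz": 0,"roll": 0,"jaw": 0.6},
    {"dx": 0,"dy": 0.9,"dz": 0,"roll": 0,"jaw": 0.6},
    {"dx": 0,"dy": 0.9,"dz": 0,"roll": 0,"jaw": 0.6},
    {"dx": 0,"dy": 0.9,"dz": 0,"roll": 0,"jaw": 0.6},
    {"dx": 0,"dy": 0.9,"dz": 0,"roll": 0,"jaw": 0.6},
  ],
)

```text
time: 66.75
tool_pos: [0.508, 0.2562, 0.2796]
orientation: [[0.998, -0.068, 0.001], [-0.068, -0.998, 0.0], [0.001, -0.0, -1.0]]
force: [0.9, -0.2, -0.4]
gripper_width: 0.597
grip_force: 0.0
```

arm_command(
  increments=[
    {"dx": 0,"dy": 0.9,"dz": 0,"roll": 0,"jaw": 0.6},
    {"dx": 0,"dy": 0.9,"dz": 0,"roll": 0,"jaw": 0.6},
    {"dx": 0,"dy": 0.9,"dz": 0,"roll": 0,"jaw": 0.6},
    {"dx": 0,"dy": 0.9,"dz": 0,"roll": 0,"jaw": 0.6},
    {"dx": 0,"dy": 0,"dz": 0,"roll": 0,"jaw": 0.6},
    {"dx": 0,"dy": 0,"dz": 0,"roll": 0,"jaw": 0.6},
    {"dx": 0,"dy": 0,"dz": 0,"roll": 0,"jaw": 0.6},
    {"dx": 0,"dy": 0,"dz": 0,"roll": 0,"jaw": 0.6},
  ],
)

```text
time: 67.55
tool_pos: [0.5009, 0.1503, 0.2788]
orientation: [[0.998, -0.067, 0.0], [-0.067, -0.998, 0.0], [0.0, -0.0, -1.0]]
force: [-0.4, -0.3, 0.5]
gripper_width: 0.598
grip_force: 0.0
```

Run:
```python
from h import *
t=save('top','top4');s=save('side','side4')
cv2.imwrite('pics/m5.png',np.hstack([cv2.resize(t[170:290,140:440,::-1],(450,180*1)),cv2.resize(s[190:310,150:350,::-1],(300,180))]))
a=cv2.imread('pics/top0.png')
for n in('blue_cap_bottle','red_cap_bottle','white_cap_bottle','jar','amber_bottle'):
    print(n,[(round(r['confidence'],2),np.round(r['rect'],0).tolist()) for r in env.trace('top',n)],[(round(r['confidence'],2),np.round(r['rect'],0).tolist()) for r in env.trace('side',n)])
```

```text
blue_cap_bottle [(0.9, [170.0, 209.0, 27.0, 23.0]), (0.65, [305.0, 164.0, 84.0, 43.0])] [(0.72, [202.0, 255.0, 25.0, 33.0])]
red_cap_bottle [(0.76, [196.0, 242.0, 15.0, 14.0])] [(0.51, [240.0, 269.0, 18.0, 26.0])]
white_cap_bottle [(0.76, [170.0, 236.0, 15.0, 12.0])] [(0.86, [215.0, 279.0, 18.0, 28.0])]
jar [(0.72, [405.0, 214.0, 27.0, 21.0])] [(0.7, [388.0, 163.0, 19.0, 22.0])]
amber_bottle [(0.83, [133.0, 206.0, 33.0, 20.0]), (0.69, [131.0, 253.0, 28.0, 19.0]), (0.68, [142.0, 169.0, 28.0, 22.0]), (0.66, [227.0, 215.0, 16.0, 13.0])] [(0.95, [187.0, 315.0, 26.0, 32.0]), (0.74, [250.0, 235.0, 22.0, 34.0]), (0.69, [158.0, 241.0, 25.0, 34.0]), (0.62, [168.0, 276.0, 26.0, 33.0])]
```

View pics/m5.png

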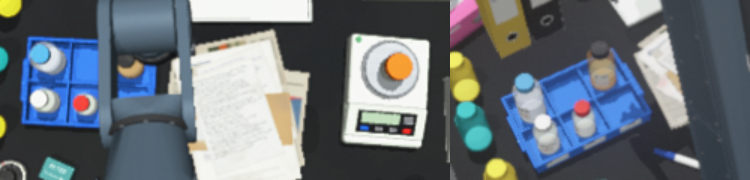

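All four bottles are upright in their own compartments, within 2–3 px of where they started in both views, and the jar is on the pan. The tray is empty and the arm touches nothing.

```bash
python3 -c "
from workcell import env
print(env.sign_off())"
```

```text
the job is handed in; nothing more can be done
None
```

I handed the job in at about 68 s of the 146 s limit. The jar is upright on the balance pan, centred to within about 2 mm by the wrist camera, and all four bottles are upright in their original compartments; `sign_off()` gave no verdict.

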